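# Set and key the test-eye bench

## Robot

A 6-joint arm with a two-finger parallel gripper is mounted at the origin on the work surface. World frame = base frame: x ahead of the robot, y to its left, z up, the work surface at z = 0. Lengths are in m, angles in rad, forces in N, time in s.
With the tool pointing down it reaches from about 0.375 to 0.925 m from the base axis. Payload 5.7 kg.
Tool frame: the origin (TCP) lies midway between the tips of the shut fingers; the grasp point (between the pads) lies r.tcp_to_grasp behind it (r.tcp_to_grasp is the distance from the TCP to the grasp point, in m); z points along the fingers, y is the direction in which the jaws open and shut (so a half turn about z gives the same grasp; the last joint's range is limited). The gripper opens to 88 mm and grips with 3 to 60 N. Pads are 20 mm wide; open, the fingers measure 115 mm over their backs; the gripper's body (75 mm by 178 mm) begins 61 mm behind the grasp point.
Start: joints at [-1.235, 0.359, 1.51, -0, 1.272, -0.115], TCP at [0.261, -0.54, 0.184] pointing down, gripper open.
Joint ranges: [-2.97, 2.97], [-1.01, 2.36], [0.21, 2.38], [-0.96, 4.11], [0.2, 2.71], [-2.98, 2.98]. Speed limits (rad/s): [2.39, 2.39, 3.14, 3.14, 3.14, 3.14].

## Interface

Orientations are given as [roll, pitch, yaw] about the fixed x, y, z axes, in that order (R = Rz(yaw) Ry(pitch) Rx(roll)).
In Python, from bench import r gives the robot as it stands.
- The arm moves only by the tool servo_tool, never from a script. Its argument "commands" is a list of rows, each an object with "angular": the turn, a rotation vector about the tool's x, y, z in rad, a list of three; "linear": the shift along the tool's x, y, z in m, a list of three; "grip": the closure in counts, from 0 (fully open) to 255 (shut). A call has 1 to 12 rows; each row is the pose to reach, as a shift and turn from the pose commanded when the call began, along the tool's axes at that moment; what a row does not reach only later rows make up. A row lasts 1/8 s, in which the tool goes at most 62.5 mm and 10.7 degrees, less where a joint would pass 70% of its speed; a pose out of reach is approached as far as the arm can. A call with a gripper value outside its range is refused whole. The fingers move at their own pace and stop on an object; "grip_force" is the grip in N (left out, the last holds). Time passes only in rows, so rows that repeat a pose let the fingers close. It gives the time, the measured TCP pose, the force and the opening at its end, in the units of the state.
- r.sense(): the state, without advancing time (a new reading comes with each control period).
- r.snapshot(name): name is "scene" or "top" or "wrist"; returns a dict with "image" (480x640x3 uint8, blue, green, red), "K" (3x3 intrinsics, pixels), "rvec" (rotation vector, rad) and "tvec" (3), from world to camera coordinates, as OpenCV has them; the wrist camera has in their place "T_tool_cam" (4x4, takes a point from camera to tool coordinates, whose origin is the TCP and whose axes are the flange's). Camera axes: x right, y down, z forward; pixel columns grow to the right and rows downward; lengths in m; the calibration is good to about 2 mm. A picture is of the moment at which its call begins: read the wrist's pose just before it. There is no depth.
- r.close_job(): hands the job in, once; it reports no verdict.
Trained networks look in the newest picture that a camera, given by its name, has taken for a name from the list of things; names that differ only in an ending like _2 or _b are one class to them, and where a whole thing is asked for, a point or a joint stands for the part that bears it (a point fixed in the world has none). Each returns a list of dicts, best first, with "score" (0 to 1); they miss things now and then, are a little off and sometimes report something else, mostly with a low value. They report only what shows in the picture. A call takes as long as a camera call. They do not tell look-alikes from the thing itself.
- r.find_in(name, camera): "centre" ([x, y, z] in m, in world coordinates, good to about 4 mm: the middle of the surface that is visible of it).
The state is a dict: "clock": time; "joint_pos": joint angles; "qvel": joint speeds; "effort": joint torques, N m; "position": TCP position; "orientation": TCP orientation; "ft_force": force on the tool from outside, world axes, zero at the start; "moment": the same for the moment, N m; "opening": opening from 0.0 (shut) to 1.0 (fully open).
Only numpy, scipy, OpenCV 4.12 (cv2) and the standard library are available. Lean on these libraries where they do the work, as an engineer would, in place of code of your own. Each camera call takes 0.05 s, during which the arm holds its last target. There are 200 camera calls.

## Task

Get the test-eye bench ready for checking the eye scanner: first slide the carriage until the red dot on the model eye sits right under the needle tip. Then lock it there with every brass key in the rack: start each by hand in a slot of its own, sloping face against the blue shoe, and drive it with the tapper (not with the fingers) until it is tight, without shifting the dot from under the needle. Finally stand the tapper upright on its blue mat, and leave the mouse and the eye drops where they are.

Things in the scene. Friction and masses are not known exactly. Their poses are not given: they have to be found in the camera images.
- key1: Brass gib key 1 of up to 4, all alike (None if absent), 0.12 kg, tip down in the rack. 90 mm tall, 24 mm wide (y); shank 75 mm, its thickness (x) 10 mm at the tip, 22.5 at the top; then a head, x -5 to +21 mm, 15 high. Origin: centre of the tip; z up; -x face upright (x = -5 mm), +x face slopes 1:6. Grip across y, 72 mm above the tip. In the rack the tip is 6 mm above the desk.
- key2: Brass gib key 2 of up to 4, all alike (None if absent), 0.12 kg, tip down in the rack. 90 mm tall, 24 mm wide (y); shank 75 mm, its thickness (x) 10 mm at the tip, 22.5 at the top; then a head, x -5 to +21 mm, 15 high. Origin: centre of the tip; z up; -x face upright (x = -5 mm), +x face slopes 1:6. Grip across y, 72 mm above the tip. In the rack the tip is 6 mm above the desk.
- key3: Brass gib key 3 of up to 4, all alike (None if absent), 0.12 kg, tip down in the rack. 90 mm tall, 24 mm wide (y); shank 75 mm, its thickness (x) 10 mm at the tip, 22.5 at the top; then a head, x -5 to +21 mm, 15 high. Origin: centre of the tip; z up; -x face upright (x = -5 mm), +x face slopes 1:6. Grip across y, 72 mm above the tip. In the rack the tip is 6 mm above the desk.
- key4: Brass gib key 4 of up to 4, all alike (None if absent), 0.12 kg, tip down in the rack. 90 mm tall, 24 mm wide (y); shank 75 mm, its thickness (x) 10 mm at the tip, 22.5 at the top; then a head, x -5 to +21 mm, 15 high. Origin: centre of the tip; z up; -x face upright (x = -5 mm), +x face slopes 1:6. Grip across y, 72 mm above the tip. In the rack the tip is 6 mm above the desk.
- slot1 (a point): Mouth of key slot 1 (slots in a row 80 mm apart along the shaft): centre, level with the hub block's top, 85 mm above the desk. Axes of all bench points: x across the shaft, away from the handle; y along it; z up. Slot 30 mm wide along y, 60 mm deep. Enter a key's tip here, axes parallel to these; set loosely, its tip rests about 34 mm below this point.
- slot2 (a point): Mouth of key slot 2, 80 mm from slot1 towards +y, otherwise like it. On its -x side, 5 mm from this point, is an upright wall; on the +x side the blue shoe, sloping 1:6 like the keys (narrower downwards), 10.7 mm from this point at the mouth while loose. The cream hub block round the slots reaches from 25 mm on the -x to 23 mm on the +x side; the steel shaft beyond it is lower.
- slot3 (a point): Mouth of key slot 3, 80 mm from slot2 towards +y; otherwise like slot1 and slot2. A tight key's tip is about 58 mm below this point and its head stands about 17 mm clear of the hub block.
- slot4 (a point): Mouth of key slot 4, 80 mm from slot3, the one furthest along +y; otherwise like the others.
- shoe1 (a joint): Travel of the blue shoe in slot1, m: 0 loose, 0.004 hard against the steel shaft, that is tight. Driving a key down 6 mm moves it 1 mm. It moves stiffly (pushing a key down takes roughly 5 to 12 N until it stops dead) and stays where it is.
- shoe2 (a joint): Travel of the blue shoe in slot2, m: 0 loose, 0.004 hard against the steel shaft, that is tight. Driving a key down 6 mm moves it 1 mm. It moves stiffly (pushing a key down takes roughly 5 to 12 N until it stops dead) and stays where it is.
- shoe3 (a joint): Travel of the blue shoe in slot3, m: 0 loose, 0.004 hard against the steel shaft, that is tight. Driving a key down 6 mm moves it 1 mm. It moves stiffly (pushing a key down takes roughly 5 to 12 N until it stops dead) and stays where it is.
- shoe4 (a joint): Travel of the blue shoe in slot4, m: 0 loose, 0.004 hard against the steel shaft, that is tight. Driving a key down 6 mm moves it 1 mm. It moves stiffly (pushing a key down takes roughly 5 to 12 N until it stops dead) and stays where it is.
- spot (a point): The red dot, 8 mm across, on top of the white model eye that stands on the sliding carriage; centre of the dot, 77 mm above the desk. 95 mm from the row of slots on the +x side, midway between slot2 and slot3. Same axes as the slots.
- tip (a point): Point of the fixed orange-tipped needle that hangs from the pointer bracket at the back of the bench, about 6 mm higher than the dot. It does not move during the job.
- handle (a point): Top centre of the black upright post on the carriage, 22 mm in diameter and 55 mm tall (25 to 80 mm above the desk), for pinching from above and pushing the carriage along the shaft. 60 mm from the row of slots on the -x side, midway between slot2 and slot3. Same axes as the slots.
- carriage (a joint): Position of the carriage (hub block, slots, post and model eye together) along the shaft, m: 0 to 0.08, growing towards the slots' +y. It slides with about 4 N of friction and stays where it is left.
- tapper: Upright hand tapper, about 0.35 kg, 120 mm tall: round head 44 mm in diameter and 40 mm high with a black rubber face below, and a red handle 22 mm in diameter from 40 to 120 mm. Origin: centre of the rubber face; z up the handle. Held upright by the handle, its face taps or presses on a key's head.
- mat: Thin round blue parking mat with a white ring, 100 mm in diameter, 2 mm thick, fixed on the desk; origin at its centre. The tapper's place at the end.
- rack: White key rack, fixed, 250 x 40 x 40 mm (z), long side along its x, four pockets 55 mm apart; origin: centre of its underside. Keys stand in it with their axes parallel to its own. Any key fits any slot.
- mouse: Bystander: black computer mouse, 100 x 60 x 30 mm, origin under its centre.
- drops: Bystander: small eye-drop bottle, 36 mm in diameter, 75 mm tall, origin under its centre.
There are look-alikes about, which are no part of the job. What is shaped like the key2 but pink is not meant.

How it is judged:
By the outcome, as a careful person would: the job done as asked, in the order asked, and still so for the second after the job is handed in, with the robot touching nothing.
Of key1, key2, key3, key4 only 3 to 4 are there at a start; the rules pass over those that are not, and their reading is None.
At some moment in a run one of tapper may be knocked a few centimetres aside while the robot is not near it.
It also fails if it takes over 210 s, if anything falls off the work surface, if the arm or the gripper's body presses on something with over 40 N, if the wrist force passes 120 N, or if a joint passes its speed limit or range.

## Working session

There is one attempt and no reset: what is moved stays moved. The work goes in short steps, Python scripts to look and compute and a tool call to move; the robot and the scene stay as the last step left them, time stands still between calls to the robot, and variables do not carry over. Pictures are saved under pics/ and viewed, about 12 in all and at most 16, crops included, and the job is handed in when it is done.

Besides the shell and the picture viewer there is one more tool, called after "Call:" as name(argument=value, ...), one argument or row to a line, values as JSON. servo_tool: Moves the arm, as the interface text tells. Its arguments: {"type":"object","properties":{"commands":{"type":"array","items":{"type":"object","properties":{"angular":{"type":"array","items":{"type":"number"}},"linear":{"type":"array","items":{"type":"number"}},"grip":{"type":"number"}}}},"grip_force":{"type":"number"}},"required":["commands"]}

```bash
mkdir -p pics
cat > h.py <<'E'
from bench import r
import numpy as np, cv2
def snap(n,f=None):
    s=r.snapshot(n)
    if f: cv2.imwrite('pics/'+f+'.png',s['image'])
    return s
def proj(s,p):
    return cv2.projectPoints(np.array(p,float).reshape(-1,1,3),s['rvec'],s['tvec'],s['K'],None)[0].reshape(-1,2)
def ray(s,uv,z):
    R=cv2.Rodrigues(s['rvec'])[0]; o=-R.T@np.ravel(s['tvec'])
    d=R.T@np.linalg.inv(s['K'])@np.array([uv[0],uv[1],1.])
    return o+d*(z-o[2])/d[2]
E
python3 - <<'E'
from h import *
np.set_printoptions(precision=4,suppress=True)
print(r.sense(), r.tcp_to_grasp)
for c in ('scene','top'):
    s=snap(c,c+'0')
    print(c,-cv2.Rodrigues(s['rvec'])[0].T@np.ravel(s['tvec']))
    for n in 'key1 slot1 slot2 slot3 slot4 spot tip handle tapper mat rack mouse drops'.split():
        try: print(n,[(np.round(d['centre'],3).tolist(),round(d['score'],2),proj(s,d['centre']).round().tolist()[0]) for d in r.find_in(n,c)][:5])
        except Exception as e: print(n,e)
E
```

```text
{'clock': 0.0, 'joint_pos': array([-1.2351,  0.3595,  1.5114, -0.    ,  1.2725, -0.1151]), 'qvel': array([ 0.0015, -0.0017,  0.0002, -0.0004, -0.0004,  0.0002]), 'effort': array([ -0.0012, -51.5374, -27.0722,   0.0673,   0.0349,  -0.0001]), 'position': array([ 0.2612, -0.5393,  0.1834]), 'orientation': array([-3.1398, -0.0002,  0.4508]), 'ft_force': array([ 0.2478,  0.4614, -0.4575]), 'moment': array([-0.0188, -0.0526, -0.0149]), 'opening': 1.0031642589913903} 0.0187
scene [ 0.9051 -0.6338  0.8051]
key1 [([0.552, -0.34, 0.091], 0.82, [229.0, 347.0]), ([0.385, -0.319, 0.085], 0.8, [168.0, 305.0]), ([0.439, -0.328, 0.09], 0.8, [186.0, 318.0]), ([0.296, -0.208, 0.026], 0.77, [178.0, 271.0]), ([0.467, 0.333, 0.002], 0.57, [348.0, 172.0])]
slot1 [([0.536, -0.054, 0.037], 0.8, [302.0, 259.0])]
slot2 [([0.536, -0.054, 0.037], 0.8, [302.0, 259.0])]
slot3 [([0.536, -0.054, 0.037], 0.8, [302.0, 259.0])]
slot4 [([0.536, -0.054, 0.037], 0.8, [302.0, 259.0])]
spot [([0.529, -0.053, 0.04], 0.84, [300.0, 257.0])]
tip [([0.67, -0.007, 0.098], 0.72, [365.0, 247.0]), ([0.44, -0.325, 0.085], 0.35, [187
[... 1025 characters left out ...]
22, 0.024], 0.96, [332.0, 244.0]), ([0.656, 0.004, 0.115], 0.49, [318.0, 163.0])]
spot [([0.506, -0.024, 0.022], 0.84, [333.0, 245.0])]
tip [([0.657, 0.004, 0.121], 0.84, [319.0, 162.0])]
handle [([0.511, -0.029, 0.025], 0.76, [336.0, 243.0])]
tapper [([0.579, 0.323, 0.04], 0.62, [159.0, 212.0])]
mat [([0.474, 0.335, 0.001], 0.7, [159.0, 264.0]), ([0.514, -0.023, 0.026], 0.32, [333.0, 242.0])]
rack [([0.457, -0.315, 0.034], 0.57, [479.0, 268.0])]
mouse [([0.509, -0.024, 0.021], 0.72, [333.0, 244.0]), ([0.71, 0.276, 0.024], 0.66, [184.0, 149.0]), ([0.458, -0.313, 0.037], 0.2, [478.0, 267.0])]
drops [([0.71, -0.277, 0.048], 0.76, [458.0, 141.0]), ([0.516, -0.024, 0.028], 0.17, [333.0, 241.0])]
```

View pics/top0.png

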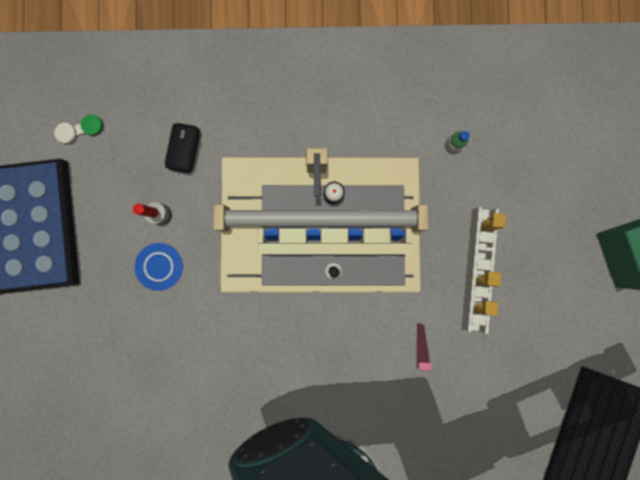

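View pics/scene0.png

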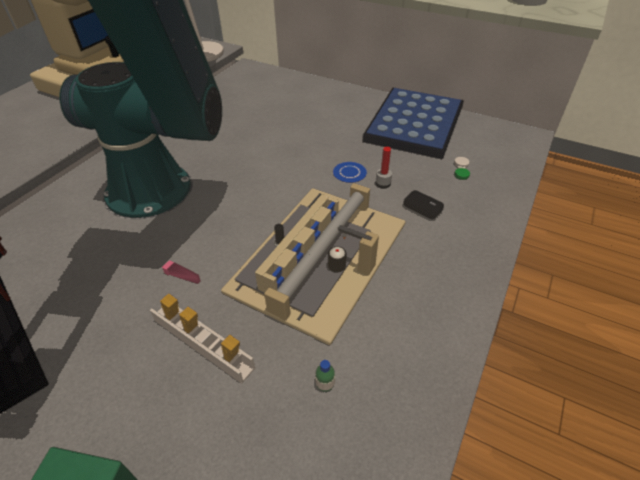

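Top view: the rack holds three brass keys at px (497,221), (491,279) and (487,309). The pink look-alike at (424,347) lies on the desk and isn't meant. The dot is at (334,191) and the pointer arm at (317,175–203). The tapper is at (150,212), the mat at (159,266), and the post at (334,271). I'll enlarge the bench and rack together.

Run:
```python
from h import *
np.set_printoptions(precision=4,suppress=True)
s=snap('top'); im=s['image']; im2=im.astype(int)
b,g,rr=[im2[...,i] for i in range(3)]
def blobs(m,roi,z,n):
    u0,u1,v0,v1=roi; mm=np.zeros(m.shape,np.uint8); mm[v0:v1,u0:u1]=m[v0:v1,u0:u1]
    k,l,st,c=cv2.connectedComponentsWithStats(mm)
    for i in range(1,k):
        if st[i,4]>3: print(n,c[i],st[i],ray(s,c[i],z)[:2])
blobs((rr>g+50)&(rr>b+50),(322,346,180,202),.077,'dot')
blobs((b>rr+60)&(b>g+30),(255,410,220,245),.085,'shoe')
blobs((rr>g+25)&(g>b+40),(460,515,200,335),.096,'key')
blobs((b>rr+60),(125,195,235,300),.002,'mat')
blobs((rr>g+60)&(rr>b+60),(125,175,195,235),.1,'tapper')
a=cv2.resize(im[150:300,210:430],None,fx=3.6,fy=3.6,interpolation=cv2.INTER_CUBIC)
cv2.imwrite('pics/bench1.png',a)
a=cv2.resize(im[200:340,460:520],None,fx=4.2,fy=4.2,interpolation=cv2.INTER_CUBIC)
s2=snap('scene'); c=cv2.resize(s2['image'][280:390,140:270],None,fx=4,fy=4,interpolation=cv2.INTER_CUBIC)
o=np.zeros((588,800,3),np.uint8);o[:588,:252]=a;o[:440,260:780]=c
cv2.imwrite('pics/rack1.png',o)
```

```text
dot [334.  190.8] [333 189   3   4  10] [ 0.6106 -0.0256]
shoe [271.1075 232.1935] [264 228  14   9  93] [0.5331 0.0951]
shoe [312.8539 232.3596] [307 229  13   8  89] [0.5314 0.0164]
shoe [354.8316 232.2737] [349 228  14   9  95] [ 0.5301 -0.0629]
shoe [396.8352 232.2527] [391 228  14   9  91] [ 0.5287 -0.1424]
key [498.6225 220.0728] [493 214  13  13 151] [ 0.5476 -0.3313]
key [493.5    278.4423] [488 272  13  14 156] [ 0.4391 -0.3179]
key [491.205  307.9255] [485 301  13  15 161] [ 0.3848 -0.3117]
key [479.8 305. ] [478 304   4   3  10] [ 0.3906 -0.2907]
mat [158.1759 266.2954] [ 135  243   48   48 1063] [0.4702 0.3377]
mat [157.9937 266.3874] [146 255  25  24 475] [0.47  0.338]
tapper [138.5726 208.735 ] [133 203  13  12 117] [0.5804 0.3386]
tapper [152.8571 209.8571] [150 209   6   3   7] [0.5779 0.3122]
```

View pics/bench1.png

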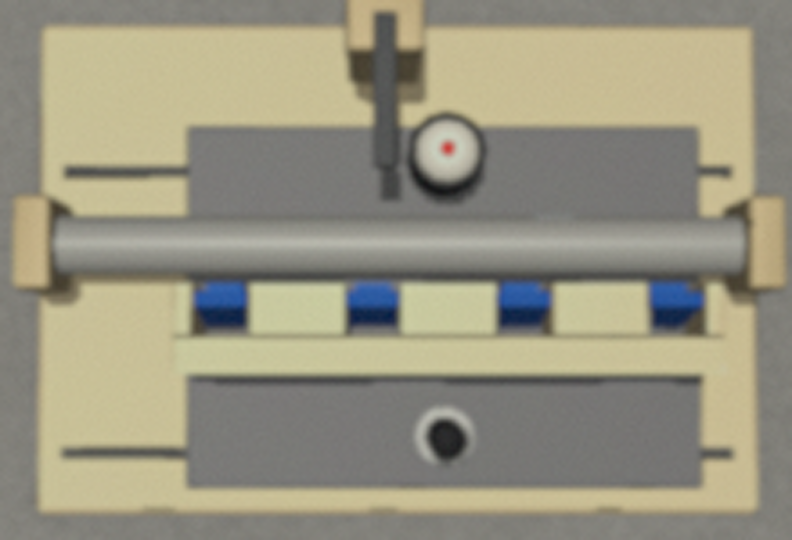

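View pics/rack1.png

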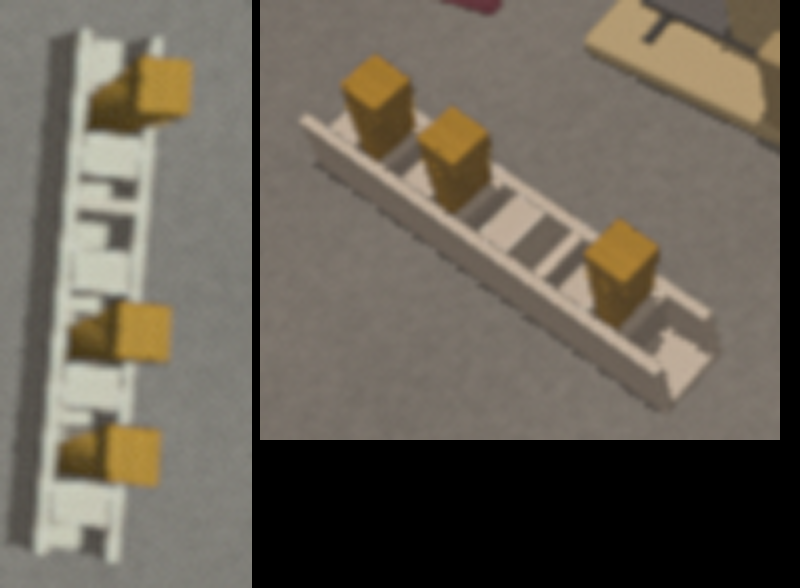

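The enlarged rack crop shows the three brass keys with their sloping faces towards world +x. The one empty pocket is second from the +x end. In the bench crop, the dot (447,148) lies right of the pointer arm (386), so the carriage has to go about 30 mm towards +y. I'll move above the post first.

```bash
cat >> h.py <<'E'
from scipy.spatial.transform import Rotation as Ro
np.set_printoptions(precision=4,suppress=True)
def plan(p,yaw,frm=None):
    s=r.sense() if frm is None else {'position':np.array(frm[0]),'orientation':np.array([np.pi,0,frm[1]])}
    R=Ro.from_euler('xyz',s['orientation'])
    T=Ro.from_euler('xyz',[np.pi,0,yaw])
    d=R.inv().apply(np.array(p)-s['position']); a=(R.inv()*T).as_rotvec()
    print('lin',d.round(4).tolist(),'ang',a.round(4).tolist())
def wray(s,st,uv,z):
    R=Ro.from_euler('xyz',st['orientation']).as_matrix(); T=s['T_tool_cam']
    d=R@T[:3,:3]@np.linalg.inv(s['K'])@np.array([uv[0],uv[1],1.]); o=R@T[:3,3]+st['position']
    return o+d*(z-o[2])/d[2]
def wproj(s,st,p):
    R=Ro.from_euler('xyz',st['orientation']).as_matrix(); T=s['T_tool_cam']
    q=(np.atleast_2d(p)-st['position'])@R; q=(q-T[:3,3])@T[:3,:3]; q=q@s['K'].T
    return q[:,:2]/q[:,2:]
E
python3 - <<'E'
from h import *
s=snap('top')
print('arm',ray(s,(317.2,190),.12),ray(s,(317.2,190),.1),'handle',ray(s,(334.1,272),.08))
h=ray(s,(334.1,272),.08)
w=r.snapshot('wrist'); print(w['T_tool_cam'],w['K'])
plan([h[0]-.03,h[1],.2],-.018)
E
```

```text
arm [0.6068 0.007  0.12  ] [0.6095 0.0068 0.1   ] handle [ 0.4557 -0.0225  0.08  ]
[[-0.0001 -0.9554 -0.2952  0.0818]
 [ 1.     -0.0004  0.001  -0.0008]
 [-0.0011 -0.2952  0.9554 -0.2012]
 [ 0.      0.      0.      1.    ]] [[363.1691   0.     320.0724]
 [  0.     363.1691 244.6404]
 [  0.       0.       1.    ]]
lin [0.3734, -0.3942, -0.0157] ang [-0.0002, 0.0, 0.4688]
```

Call:
servo_tool(
  commands=[
    {"linear": [0.404,-0.379,-0.016],"angular": [0,0,0.469],"grip": 0},
    {"linear": [0.404,-0.379,-0.016],"angular": [0,0,0.469],"grip": 0},
    {"linear": [0.404,-0.379,-0.016],"angular": [0,0,0.469],"grip": 0},
    {"linear": [0.404,-0.379,-0.016],"angular": [0,0,0.469],"grip": 0},
    {"linear": [0.404,-0.379,-0.016],"angular": [0,0,0.469],"grip": 0},
    {"linear": [0.404,-0.379,-0.016],"angular": [0,0,0.469],"grip": 0},
    {"linear": [0.404,-0.379,-0.016],"angular": [0,0,0.469],"grip": 0},
    {"linear": [0.404,-0.379,-0.016],"angular": [0,0,0.469],"grip": 0},
    {"linear": [0.404,-0.379,-0.016],"angular": [0,0,0.469],"grip": 0},
    {"linear": [0.404,-0.379,-0.016],"angular": [0,0,0.469],"grip": 0},
    {"linear": [0.404,-0.379,-0.016],"angular": [0,0,0.469],"grip": 0},
    {"linear": [0.404,-0.379,-0.016],"angular": [0,0,0.469],"grip": 0},
  ],
)

```text
clock: 3.1
position: [0.4594, -0.0242, 0.2002]
orientation: [3.141, 0.0, -0.02]
ft_force: [-0.4, 0.2, 1.1]
opening: 1.001
```

Run:
```python
from h import *
st=r.sense(); print(st['position'],st['orientation'],st['clock'])
w=snap('wrist','w1')
im=w['image'].astype(int); b,g,rr=im[...,0],im[...,1],im[...,2]
for n,m,z in (('red',(rr>g+60)&(rr>b+60),.077),('blue',(b>rr+60)&(b>g+30),.085)):
    k,l,s,c=cv2.connectedComponentsWithStats(m.astype(np.uint8))
    for i in range(1,k):
        if s[i,4]>15: print(n,c[i],s[i],wray(w,st,c[i],z))
plan([.4557,-.0225,.2],-.018); plan([.4557,-.0225,.046],-.018)
```

```text
[ 0.4594 -0.0242  0.2002] [ 3.1413  0.0004 -0.02  ] 3.1
red [318.4828  39.1264] [314  34  10  11  87] [ 0.6118 -0.0253  0.077 ]
blue [179.1733 144.3867] [160 133  37  24 600] [0.5337 0.0933 0.085 ]
blue [273.0778 144.8746] [255 133  34  24 694] [0.5317 0.0145 0.085 ]
blue [364.0844 144.8426] [349 133  34  24 699] [ 0.5302 -0.062   0.085 ]
blue [457.8158 144.3207] [441 133  38  24 608] [ 0.529  -0.1407  0.085 ]
blue [ 20.6486 208.7738] [   0  162   41   86 1804] [0.4817 0.2408 0.085 ]
blue [  7.4499 207.6153] [  0 184  19  44 629] [0.483  0.2522 0.085 ]
lin [-0.0038, -0.0017, 0.0002] ang [0.0002, 0.0004, -0.0024]
lin [-0.0038, -0.0017, 0.1542] ang [0.0002, 0.0004, -0.0024]
```

View pics/w1.png

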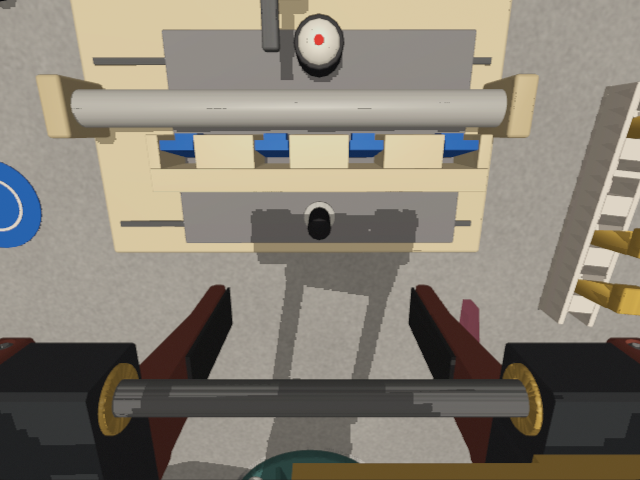

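The wrist view shows the dot at (318,39), the pointer arm at u≈270 and the post at (319,222). Everything agrees with the top camera, including the 155 mm from post to dot. I'll pinch the post.

Call:
servo_tool(
  commands=[
    {"linear": [-0.004,-0.002,0.05],"grip": 0},
    {"linear": [-0.004,-0.002,0.1],"grip": 0},
    {"linear": [-0.004,-0.002,0.135],"grip": 0},
    {"linear": [-0.004,-0.002,0.152],"grip": 0},
    {"linear": [-0.004,-0.002,0.152],"grip": 0},
    {"linear": [-0.004,-0.002,0.152],"grip": 255},
    {"linear": [-0.004,-0.002,0.152],"grip": 255},
    {"linear": [-0.004,-0.002,0.152],"grip": 255},
    {"linear": [-0.004,-0.002,0.152],"grip": 255},
    {"linear": [-0.004,-0.002,0.152],"grip": 255},
    {"linear": [-0.004,-0.002,0.152],"grip": 255},
  ],
  grip_force=20,
)

```text
invalid input
```

Run:
```python
from h import *
s=snap('scene'); p=proj(s,[[.611,-.025,.077],[.611,.007,.083]]); print(p)
u,v=p[1].astype(int)
cv2.imwrite('pics/sc1.png',cv2.resize(s['image'][v-40:v+40,u-50:u+50],None,fx=8,fy=7,interpolation=cv2.INTER_CUBIC)); print(u,v)
```

```text
[[337.2589 250.1854]
 [343.6766 239.166 ]]
343 239
```

View pics/sc1.png

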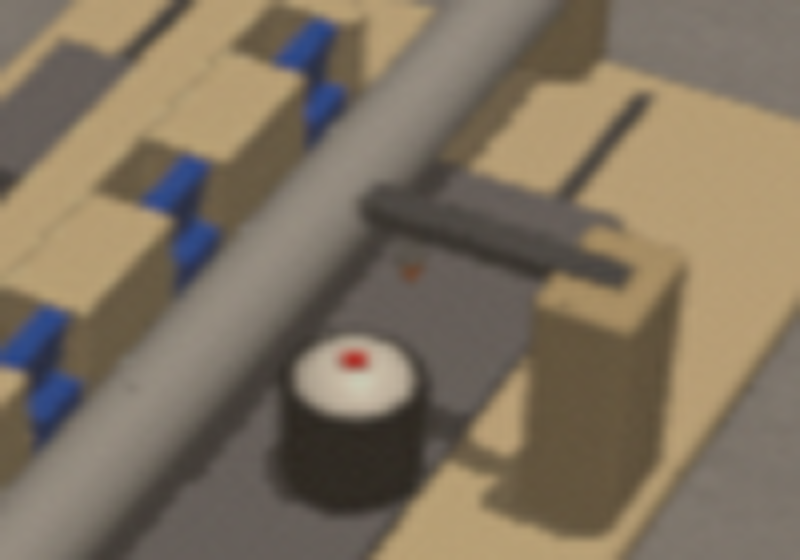

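The scene crop shows the orange tip at pixel (344.4,238.3), which puts it at y≈.008, and the dot at (337.2,250.4). The last call was refused, so I'll resend it with "angular" included.

Call:
servo_tool(
  commands=[
    {"linear": [-0.004,-0.002,0.05],"angular": [0,0,0],"grip": 0},
    {"linear": [-0.004,-0.002,0.1],"angular": [0,0,0],"grip": 0},
    {"linear": [-0.004,-0.002,0.135],"angular": [0,0,0],"grip": 0},
    {"linear": [-0.004,-0.002,0.152],"angular": [0,0,0],"grip": 0},
    {"linear": [-0.004,-0.002,0.152],"angular": [0,0,0],"grip": 0},
    {"linear": [-0.004,-0.002,0.152],"angular": [0,0,0],"grip": 255},
    {"linear": [-0.004,-0.002,0.152],"angular": [0,0,0],"grip": 255},
    {"linear": [-0.004,-0.002,0.152],"angular": [0,0,0],"grip": 255},
    {"linear": [-0.004,-0.002,0.152],"angular": [0,0,0],"grip": 255},
    {"linear": [-0.004,-0.002,0.152],"angular": [0,0,0],"grip": 255},
    {"linear": [-0.004,-0.002,0.152],"angular": [0,0,0],"grip": 255},
  ],
  grip_force=20,
)

```text
clock: 4.58
position: [0.4559, -0.0207, 0.0483]
orientation: [-3.142, -0.0, -0.018]
ft_force: [1.2, 0.5, 0.6]
opening: 0.355
```

Call:
servo_tool(
  commands=[
    {"linear": [0,0,0],"angular": [0,0,0],"grip": 255},
    {"linear": [0,0,0],"angular": [0,0,0],"grip": 255},
    {"linear": [0,0,0],"angular": [0,0,0],"grip": 255},
    {"linear": [0,-0.007,0],"angular": [0,0,0],"grip": 255},
    {"linear": [0,-0.014,0],"angular": [0,0,0],"grip": 255},
    {"linear": [0,-0.021,0],"angular": [0,0,0],"grip": 255},
    {"linear": [0,-0.027,0],"angular": [0,0,0],"grip": 255},
    {"linear": [0,-0.031,0],"angular": [0,0,0],"grip": 255},
    {"linear": [0,-0.031,0],"angular": [0,0,0],"grip": 255},
    {"linear": [0,-0.031,0],"angular": [0,0,0],"grip": 255},
  ],
)

```text
clock: 5.82
position: [0.4565, 0.0101, 0.0483]
orientation: [-3.142, 0.0, -0.018]
ft_force: [-0.4, -0.7, 0.5]
opening: 0.005
```

```bash
cat > dot.py <<'E'
from h import *
s=snap('scene'); u0,v0=318,214
im=s['image'].astype(int); b,g,rr=im[...,0],im[...,1],im[...,2]
m=np.zeros(b.shape,np.uint8); m[225:262,325:365]=((rr>g+35)&(rr>b+35))[225:262,325:365]
k,l,st,c=cv2.connectedComponentsWithStats(m)
for i in range(1,k): print(c[i],st[i],'z.077',ray(s,c[i],.077)[:2],'z.085',ray(s,c[i],.085)[:2])
cv2.imwrite('pics/dot_%d.png'%int(r.sense()['clock']*10),cv2.resize(s['image'][214:264,313:373],None,fx=10,fy=10,interpolation=cv2.INTER_CUBIC))
t=snap('top'); im=t['image'].astype(int); b,g,rr=im[...,0],im[...,1],im[...,2]
m=((rr>g+35)&(rr>b+35)); m[:175]=0;m[215:]=0;m[:,:300]=0;m[:,350:]=0
k,l,st,c=cv2.connectedComponentsWithStats(m.astype(np.uint8))
for i in range(1,k): print('top',c[i],st[i],ray(t,c[i],.077)[:2])
print(r.sense()['position'],r.sense()['opening'],r.sense()['clock'])
E
python3 dot.py; ls pics
```

```text
[336.6364 249.9091] [335 249   4   3  11] z.077 [ 0.6094 -0.0249] z.085 [ 0.6126 -0.0316]
top [333.8667 190.5333] [332 189   5   4  15] [ 0.6111 -0.0253]
[0.4565 0.0101 0.0483] 0.006699946251004808 5.925
bench1.png
dot_58.png
rack1.png
sc1.png
scene0.png
top0.png
w1.png
```

Run:
```python
from h import *
st=r.sense();w=snap('wrist','w2'); print(wproj(w,st,[[.456,-.0225,.08],[.456,-.0225,.025],[.456,.01,.0483]]))
```

```text
[[385.0334 298.8423]
 [370.691  262.1992]
 [321.3388 276.4922]]
```

View pics/w2.png

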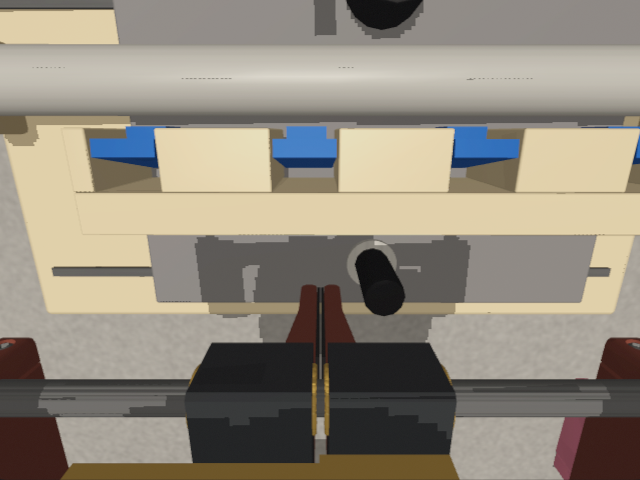

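The post stands where I computed it, but the jaws are shut beside it, so the pinch missed. I'll go back and repeat it, closing in steps.

Call:
servo_tool(
  commands=[
    {"linear": [0,0,-0.05],"angular": [0,0,0],"grip": 255},
    {"linear": [0,0.01,-0.07],"angular": [0,0,0],"grip": 0},
    {"linear": [0,0.032,-0.07],"angular": [0,0,0],"grip": 0},
    {"linear": [0,0.032,-0.07],"angular": [0,0,0],"grip": 0},
    {"linear": [0,0.032,-0.07],"angular": [0,0,0],"grip": 0},
    {"linear": [0,0.032,-0.07],"angular": [0,0,0],"grip": 0},
    {"linear": [0,0.032,-0.07],"angular": [0,0,0],"grip": 0},
    {"linear": [0,0.032,-0.07],"angular": [0,0,0],"grip": 0},
    {"linear": [0,0.032,-0.02],"angular": [0,0,0],"grip": 0},
    {"linear": [0,0.032,0.002],"angular": [0,0,0],"grip": 0},
    {"linear": [0,0.032,0.002],"angular": [0,0,0],"grip": 0},
  ],
)

```text
clock: 7.35
position: [0.4543, -0.0214, 0.0449]
orientation: [-3.141, 0.004, -0.018]
ft_force: [0.1, 0.6, 0.5]
opening: 1.002
```

Call:
servo_tool(
  commands=[
    {"linear": [0,0,0],"angular": [0,0,0],"grip": 255},
    {"linear": [0,0,0],"angular": [0,0,0],"grip": 255},
    {"linear": [0,0,0],"angular": [0,0,0],"grip": 255},
    {"linear": [0,0,0],"angular": [0,0,0],"grip": 255},
    {"linear": [0,0,0],"angular": [0,0,0],"grip": 255},
    {"linear": [0,0,0],"angular": [0,0,0],"grip": 255},
    {"linear": [0,0,0],"angular": [0,0,0],"grip": 255},
    {"linear": [0,0,0],"angular": [0,0,0],"grip": 255},
  ],
)

```text
clock: 8.35
position: [0.4559, -0.0218, 0.0462]
orientation: [-3.141, 0.0, -0.018]
ft_force: [-0.1, -0.2, -0.1]
opening: 0.128
```

Run:
```python
from h import *
print(r.sense())
w=snap('wrist','w3')
```

```text
{'clock': 8.35, 'joint_pos': array([-0.1994,  0.3457,  1.9661,  0.0001,  0.8299,  1.3896]), 'qvel': array([-0.0007, -0.0004,  0.0006,  0.0006,  0.0022, -0.0016]), 'effort': array([  0.0011, -41.0161, -17.4379,   0.0209,  -0.0675,   0.0001]), 'position': array([ 0.4559, -0.0218,  0.0462]), 'orientation': array([-3.1415,  0.0002, -0.0183]), 'ft_force': array([-0.1286, -0.1873, -0.0908]), 'moment': array([0.0661, 0.0471, 0.0699]), 'opening': 0.1280258775968347}
```

View pics/w3.png

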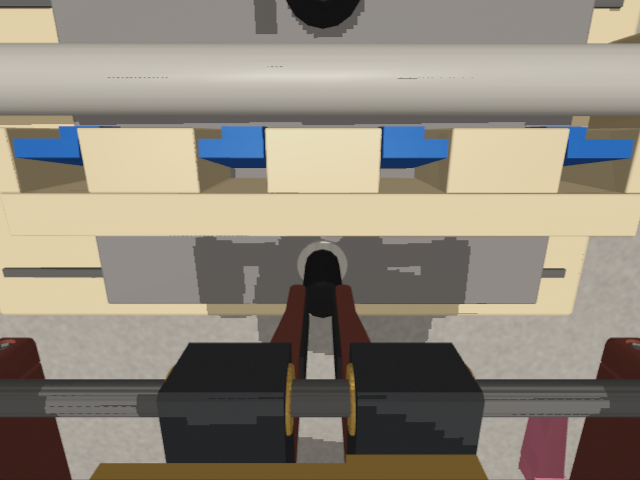

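Run:
```python
from h import *
s=snap('scene'); st=r.sense()
p=proj(s,[[.456,-.0225,.08],[.456,-.0225,.025],st['position']]); print(p)
w=r.snapshot('wrist')
a=cv2.resize(w['image'][230:400,250:400],None,fx=2.6,fy=3.4,interpolation=cv2.INTER_CUBIC)
u,v=p[0].astype(int); print(u,v)
c=cv2.resize(s['image'][v-50:v+30,u-35:u+30],None,fx=6,fy=7,interpolation=cv2.INTER_CUBIC)
o=np.zeros((580,800,3),np.uint8);o[:a.shape[0],:a.shape[1]]=a;o[:c.shape[0],400:400+c.shape[1]]=c
cv2.imwrite('pics/w4.png',o)
```

```text
[[278.5402 226.0621]
 [280.2967 242.3629]
 [279.7433 236.0049]]
278 226
```

View pics/w4.png

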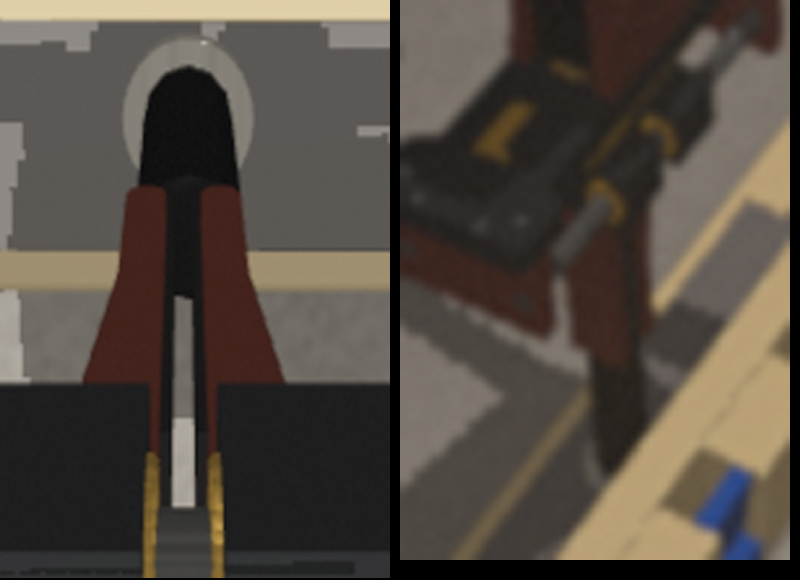

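The enlarged crop settles it: the fingertips end at the top of the post (z≈.08), although the reported TCP is .046. The real tips are about 36 mm behind the TCP point, so the pinch passed over the post. I'll go 20 mm lower and close again.

Call:
servo_tool(
  commands=[
    {"linear": [0,0,-0.005],"angular": [0,0,0],"grip": 0},
    {"linear": [0,0,-0.005],"angular": [0,0,0],"grip": 0},
    {"linear": [0,0,-0.005],"angular": [0,0,0],"grip": 0},
    {"linear": [0,0,-0.005],"angular": [0,0,0],"grip": 0},
    {"linear": [0,0,-0.005],"angular": [0,0,0],"grip": 0},
    {"linear": [0,0,0.01],"angular": [0,0,0],"grip": 0},
    {"linear": [0,0,0.02],"angular": [0,0,0],"grip": 0},
    {"linear": [0,0,0.02],"angular": [0,0,0],"grip": 120},
    {"linear": [0,0,0.02],"angular": [0,0,0],"grip": 255},
    {"linear": [0,0,0.02],"angular": [0,0,0],"grip": 255},
    {"linear": [0,0,0.02],"angular": [0,0,0],"grip": 255},
    {"linear": [0,0,0.02],"angular": [0,0,0],"grip": 255},
  ],
)

```text
clock: 10.0
position: [0.4561, -0.0218, 0.0265]
orientation: [-3.142, -0.0, -0.018]
ft_force: [0.2, 0.6, -0.1]
opening: 0.281
```

Call:
servo_tool(
  commands=[
    {"linear": [0,0,0],"angular": [0,0,0],"grip": 255},
    {"linear": [0,0,0],"angular": [0,0,0],"grip": 255},
    {"linear": [0,0,0],"angular": [0,0,0],"grip": 255},
    {"linear": [0,0,0],"angular": [0,0,0],"grip": 255},
    {"linear": [0,0,0],"angular": [0,0,0],"grip": 255},
  ],
)

```text
clock: 10.62
position: [0.4561, -0.022, 0.0264]
orientation: [3.141, -0.0, -0.018]
ft_force: [-0.8, -4.0, 3.6]
opening: 0.243
```

Call:
servo_tool(
  commands=[
    {"linear": [0,-0.006,0],"angular": [0,0,0],"grip": 255},
    {"linear": [0,-0.013,0],"angular": [0,0,0],"grip": 255},
    {"linear": [0,-0.02,0],"angular": [0,0,0],"grip": 255},
    {"linear": [0,-0.027,0],"angular": [0,0,0],"grip": 255},
    {"linear": [0,-0.031,0],"angular": [0,0,0],"grip": 255},
    {"linear": [0,-0.032,0],"angular": [0,0,0],"grip": 255},
    {"linear": [0,-0.032,0],"angular": [0,0,0],"grip": 255},
    {"linear": [0,-0.032,0],"angular": [0,0,0],"grip": 255},
  ],
)

```text
clock: 11.62
position: [0.4567, 0.0106, 0.0264]
orientation: [-3.141, -0.0, -0.018]
ft_force: [-0.8, -1.7, 5.3]
opening: 0.246
```

```bash
python3 dot.py; ls pics/dot*
```

```text
[343.8 240.6] [343 240   3   2   5] z.077 [0.6108 0.0084] z.085 [0.614  0.0013]
[0.4567 0.0106 0.0264] 0.24282777254202695 11.725
pics/dot_116.png
pics/dot_58.png
```

View pics/dot_116.png

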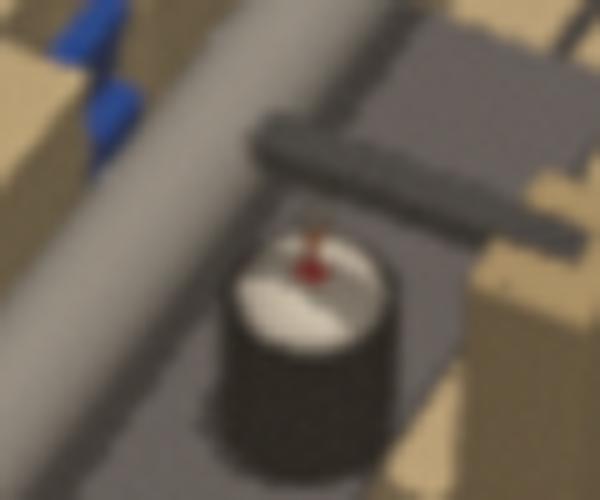

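Run:
```python
from h import *
s=snap('scene','scene2')
for f in ('scene0','scene2'):
    im=cv2.imread('pics/%s.png'%f).astype(int); q=im[234:244,339:349]
    print(f); print((q[...,2]-q[...,1]))
for y in (.006,.0073,.009):
    print(y,proj(s,[[.611,y,.077],[.611,y,.083],[.611,y,.088]]).round(2).tolist())
```

```text
scene0
[[ 4  6  7  6  6  7  5  7  7  6]
 [ 6  7  7  7  5  5  7  7  7  7]
 [ 6  6  7  8 12 12 13  9  8  8]
 [ 7  7  8 10 22 29 22 12  7  8]
 [ 7  8  8 10 22 32 19  9  8  6]
 [ 7  8  6  8 12 15 11  8  8  8]
 [ 8  7  7  8  8  8  7  7  7  8]
 [ 7  8  8  7  8  8  7  7  8  8]
 [ 8  7  8  7  7  8  8  8  8  8]
 [ 8  7  8  7  7  7  7  7  7  7]]
scene2
[[ 4  6  6  6  6  7  6  5  5  6]
 [ 5  5  7  7  6  7  7  7  8  7]
 [ 6  7  8  7  9 13 13  8  7  8]
 [ 7  6  7 11 20 28 20 11  7  7]
 [ 5  9  9 12 23 32 18 13 10 10]
 [ 6  7 10 15 27 30 18 13 12 11]
 [ 7  8 12 29 50 52 31 15 11 12]
 [10  8 12 29 51 58 39 17 10 11]
 [12 12 12 15 24 31 20 11  9  9]
 [13 14 12 13 10 12  9  9  8 10]]
0.006 [[343.41, 241.29], [343.48, 239.45], [343.54, 237.9]]
0.0073 [[343.67, 240.93], [343.74, 239.08], [343.79, 237.53]]
0.009 [[344.0, 240.45], [344.07, 238.6], [344.12, 237.05]]
```

The dot is now under the tip: tip px (344.0,237.5) over dot (343.7,240.7), within about 1 mm along the shaft. I'll release the post, rise and go over the keys.

Call:
servo_tool(
  commands=[
    {"linear": [0,0,0],"angular": [0,0,0],"grip": 100},
    {"linear": [0,0,0],"angular": [0,0,0],"grip": 100},
    {"linear": [0,0,0],"angular": [0,0,0],"grip": 100},
    {"linear": [0,0,-0.06],"angular": [0,0,0],"grip": 100},
    {"linear": [0,0,-0.12],"angular": [0,0,0],"grip": 100},
    {"linear": [0.02,0.05,-0.164],"angular": [0,0,0.05],"grip": 100},
    {"linear": [0.04,0.11,-0.164],"angular": [0,0,0.1],"grip": 100},
    {"linear": [0.06,0.17,-0.164],"angular": [0,0,0.102],"grip": 100},
    {"linear": [0.08,0.23,-0.164],"angular": [0,0,0.102],"grip": 100},
    {"linear": [0.095,0.285,-0.164],"angular": [0,0,0.102],"grip": 100},
    {"linear": [0.095,0.34,-0.164],"angular": [0,0,0.102],"grip": 100},
    {"linear": [0.095,0.34,-0.164],"angular": [0,0,0.102],"grip": 100},
  ],
)

```text
clock: 13.28
position: [0.5451, -0.3356, 0.1894]
orientation: [3.141, -0.0, -0.124]
ft_force: [0.1, 0.8, 0.2]
opening: 0.612
```

```bash
python3 - <<'E'
from h import *
st=r.sense();w=snap('wrist','w5'); print(st['position'],st['orientation'],st['opening'],st['clock'])
im=w['image']; hsv=cv2.cvtColor(im,cv2.COLOR_BGR2HSV)
m=((hsv[...,0]>12)&(hsv[...,0]<26)&(hsv[...,1]>150)&(hsv[...,2]>60)).astype(np.uint8)
k,l,s,c=cv2.connectedComponentsWithStats(m)
for i in range(1,k):
    if s[i,4]>150:
        q=np.argwhere(l==i)[:,::-1].astype(np.float32); print(c[i],s[i],wray(w,st,c[i],.096)[:2])
print('heads pred',wproj(w,st,[[.5476,-.3313,.096],[.4391,-.3179,.096],[.3848,-.3117,.096]]))
s=snap('top');im=s['image'].astype(int); b,g,rr=im[...,0],im[...,1],im[...,2]
E
python3 dot.py
```

```text
[ 0.5451 -0.3356  0.1894] [ 3.1408 -0.     -0.1244] 0.6119590198855629 13.275
[316.8371 228.4348] [304 214  27  30 798] [ 0.5501 -0.3329]
[317.4731 336.7915] [306 318  24  38 892] [ 0.4478 -0.3204]
[192.3908 399.1549] [182 363  27  72 852] [ 0.3945 -0.1904]
[317.7036 370.1496] [307 362  22  17 361] [ 0.4121 -0.3161]
[447.2532 398.5751] [432 363  27  72 786] [ 0.364  -0.4376]
[418.1803 469.1157] [ 201  455  398   25 7249] [ 0.2782 -0.4053]
heads pred [[315.3583 231.5196]
 [315.9989 345.2974]
 [316.7918 394.3897]]
[343.8 240.6] [343 240   3   2   5] z.077 [0.6108 0.0084] z.085 [0.614  0.0013]
[ 0.545  -0.3298  0.1899] 0.604911387138933 13.475
```

View pics/w5.png

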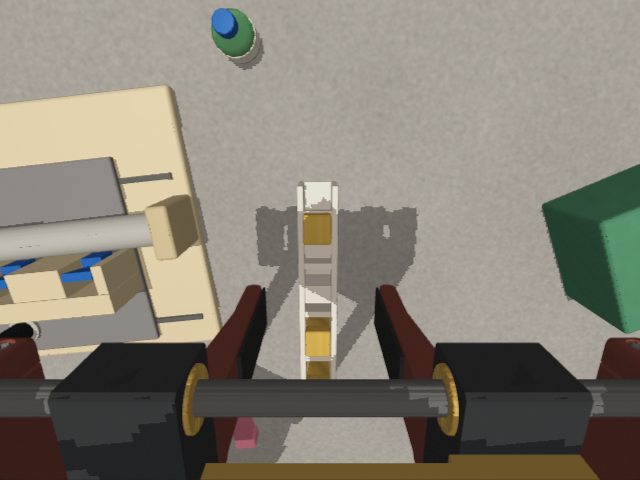

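The wrist view shows the rack parallel to the tool, and the first key's head at (317,228), within 2 mm of the top-camera fix. Descending to grip it.

Call:
servo_tool(
  commands=[
    {"linear": [0.001,0.002,0.05],"angular": [0,0,0],"grip": 100},
    {"linear": [0.001,0.002,0.1],"angular": [0,0,0],"grip": 100},
    {"linear": [0.001,0.002,0.14],"angular": [0,0,0],"grip": 100},
    {"linear": [0.001,0.002,0.16],"angular": [0,0,0],"grip": 100},
    {"linear": [0.001,0.002,0.167],"angular": [0,0,0],"grip": 100},
    {"linear": [0.001,0.002,0.167],"angular": [0,0,0],"grip": 255},
    {"linear": [0.001,0.002,0.167],"angular": [0,0,0],"grip": 255},
    {"linear": [0.001,0.002,0.167],"angular": [0,0,0],"grip": 255},
    {"linear": [0.001,0.002,0.167],"angular": [0,0,0],"grip": 255},
    {"linear": [0.001,0.002,0.167],"angular": [0,0,0],"grip": 255},
    {"linear": [0.001,0.002,0.167],"angular": [0,0,0],"grip": 255},
  ],
  grip_force=25,
)

```text
clock: 14.85
position: [0.5467, -0.334, 0.0241]
orientation: [3.141, -0.001, -0.12]
ft_force: [0.3, 1.2, 6.3]
opening: 0.272
```

Call:
servo_tool(
  commands=[
    {"linear": [0,0,-0.03],"angular": [0,0,0],"grip": 255},
    {"linear": [0,0,-0.08],"angular": [0,0,0],"grip": 255},
    {"linear": [0,0,-0.13],"angular": [0,0,0],"grip": 255},
    {"linear": [-0.01,-0.03,-0.176],"angular": [0,0,-0.03],"grip": 255},
    {"linear": [-0.02,-0.08,-0.176],"angular": [0,0,-0.06],"grip": 255},
    {"linear": [-0.03,-0.13,-0.176],"angular": [0,0,-0.1],"grip": 255},
    {"linear": [-0.045,-0.18,-0.176],"angular": [0,0,-0.1015],"grip": 255},
    {"linear": [-0.0507,-0.2185,-0.176],"angular": [0,0,-0.1015],"grip": 255},
    {"linear": [-0.0507,-0.2185,-0.176],"angular": [0,0,-0.1015],"grip": 255},
    {"linear": [-0.0507,-0.2185,-0.176],"angular": [0,0,-0.1015],"grip": 255},
    {"linear": [-0.0507,-0.2185,-0.176],"angular": [0,0,-0.1015],"grip": 255},
  ],
)

```text
clock: 16.23
position: [0.5221, -0.1118, 0.1992]
orientation: [3.141, 0.0, -0.02]
ft_force: [-0.6, -0.1, -1.5]
opening: 0.271
```

Run:
```python
from h import *
st=r.sense();w=snap('wrist'); print(st['position'],st['orientation'],st['opening'],st['clock'])
p=st['position']
S=[[.5140,-.1109,.085],[.5155,-.0309,.085],[.5169,.0491,.085]]
im=w['image'].copy()
for q in wproj(w,st,S): print(q); cv2.circle(im,tuple(int(round(x)) for x in q),2,(0,0,255),-1)
# expected head top corners, key origin = TCP - 6mm x
yaw=st['orientation'][2]; bx=np.array([np.cos(yaw),np.sin(yaw),0]); by=np.array([-bx[1],bx[0],0]); o=p-.006*bx-np.array([0,0,.017])
for a,b,z in ((-.005,-.012,.09),(-.005,.012,.09),(.021,.012,.09),(.021,-.012,.09),(.005,.012,0),(.005,-.012,0)):
    q=wproj(w,st,o+a*bx+b*by+[0,0,z])[0]; cv2.circle(im,tuple(int(round(x)) for x in q),1,(255,0,255),-1)
cv2.imwrite('pics/w6.png',cv2.resize(im[80:380,200:500],None,fx=2,fy=2,interpolation=cv2.INTER_CUBIC))
```

```text
[ 0.5221 -0.1118  0.1992] [ 3.1413  0.     -0.0199] 0.2712500239691837 16.225
[319.9492 236.4188]
[231.2823 236.5437]
[142.6209 236.7751]
```

View pics/w6.png

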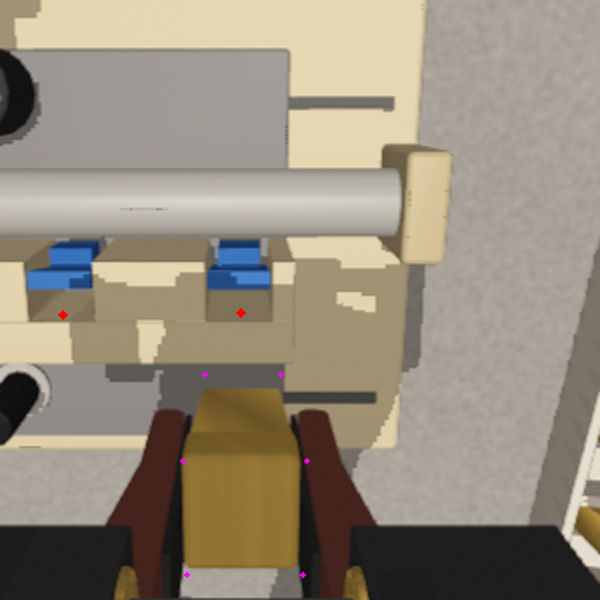

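The view shows the held key over slot 1. My slot marks sit within 1–2 mm of the slot centres. The key's tip edge is at crop (204–282,390) and its head's rear edge at (188–299,567). It may have tilted slightly in the grip, so I'll fit its pose.

Run:
```python
from h import *
from scipy.optimize import least_squares
w=r.snapshot('wrist'); st={'position':np.zeros(3),'orientation':np.array([np.pi,0,0])}
im=cv2.imread('pics/w6.png'); 
print('col240 profile', [(v,im[v,243].tolist()) for v in range(376,470,6)])
obs=np.array([[204,390],[282,390],[189,435],[298,435],[188,567],[299,567]],float)/2+[200,80]
mod=np.array([[.005,.012,0],[.005,-.012,0],[.021,.012,.075],[.021,-.012,.075],[-.005,.012,.09],[-.005,-.012,.09]])
for flag in (0,1):
  def f(p):
    dx,dy,dz,t=p; t*=flag
    q=mod-[.006,0,.072]; R=Ro.from_euler('y',t).as_matrix(); q=q@R.T+[dx,dy,dz+.055]
    return (wproj(w,st,q)-obs).ravel()
  s=least_squares(f,[0,0,0,0]); print(s.x, s.fun.reshape(-1,2).round(1).tolist())
```

```text
col240 profile [(376, [86, 89, 93]), (382, [86, 90, 93]), (388, [68, 94, 109]), (394, [40, 93, 118]), (400, [38, 90, 113]), (406, [37, 85, 109]), (412, [37, 82, 105]), (418, [37, 87, 110]), (424, [39, 90, 114]), (430, [42, 93, 119]), (436, [38, 88, 112]), (442, [39, 89, 112]), (448, [39, 92, 117]), (454, [44, 101, 127]), (460, [51, 115, 146]), (466, [52, 118, 148])]
[-0.0092 -0.0001 -0.0147  0.    ] [[1.8, -2.9], [-2.3, -2.9], [2.1, 1.0], [-2.0, 1.0], [1.7, 1.0], [-1.5, 1.0]]
[-0.0063 -0.0001 -0.01    0.0429] [[1.4, -0.0], [-2.0, -0.0], [1.4, -1.1], [-1.3, -1.1], [0.7, 1.0], [-0.4, 1.0]]
```

```bash
cat > kfit.py <<'E'
from h import *
from scipy.optimize import minimize
hull=np.array([[x,y,z] for y in(-.012,.012) for x,z in((-.005,0),(.005,0),(-.005,.075),(.0175,.075))])
head=np.array([[x,y,z] for y in(-.012,.012) for x in(-.005,.021) for z in (.075,.09)])
def brass(im):
    h=cv2.cvtColor(im,cv2.COLOR_BGR2HSV)
    return ((h[...,0]>12)&(h[...,0]<26)&(h[...,1]>145)&(h[...,2]>50)).astype(np.uint8)
def fit():
    st=r.sense(); w=r.snapshot('wrist'); s=r.snapshot('scene')
    yaw=st['orientation'][2]; B=Ro.from_euler('z',yaw).as_matrix()
    c=st['position']
    def key(p):
        R=B@Ro.from_euler('y',p[3]*10).as_matrix()
        base=c+B@np.array([p[0]-.006,p[1],p[2]-.017+.072])
        return [(k-[0,0,.072])@R.T+base for k in (hull,head)]
    f={'w':lambda q:wproj(w,st,q),'s':lambda q:proj(s,q)}
    ims={'w':w['image'],'s':s['image']}; masks={}; 
    for n in ims:
        q=f[n](np.vstack(key([0,0,0,0]))); a=(q.min(0)-25).astype(int).clip(0); b=(q.max(0)+25).astype(int)
        if n=='w': b[1]=min(b[1],372)
        masks[n]=(cv2.resize(brass(ims[n][a[1]:b[1],a[0]:b[0]]),None,fx=4,fy=4,interpolation=cv2.INTER_NEAREST),a)
    def ren(p,n):
        m,a=masks[n]; o=np.zeros_like(m)
        for k in key(p):
            q=((f[n](k)-a+.5)*4-.5)
            cv2.fillConvexPoly(o,cv2.convexHull(q.astype(np.float32)).round().astype(np.int32),1)
        return o
    def cost(p,ns='ws'):
        return sum(np.sum(ren(p,n)!=masks[n][0])/max(1,masks[n][0].sum()) for n in ns)+20*p[1]**2
    for ns in ('s','w','ws'):
        b=min((minimize(cost,[dx,0,dz,t],(ns,),method='Nelder-Mead',options=dict(initial_simplex=np.array([dx,0,dz,t])+np.vstack([np.zeros(4),np.diag([.004,.002,.005,.004])]))) for dx in(-.006,0) for dz in(-.012,0) for t in (0,.005)),key=lambda z:z.fun)
        p=b.x; print(ns,'dx dy dz mm',(p[:3]*1e3).round(1),'tilt',round(p[3]*10,3),'cost',round(b.fun,3))
        K=key(p)[0]; print('  tip centre',K[[0,1,4,5]].mean(0),'rel TCP',(K[[0,1,4,5]].mean(0)-c))
    out=[]
    for n in 'ws':
        m,a=masks[n]; o=ren(p,n); out.append(cv2.resize(np.dstack([m*255,o*120,o*0]),(390,500),interpolation=0))
    cv2.imwrite('pics/kf.png',np.hstack(out)); print(c,st['clock'])
if __name__=='__main__': fit()
E
python3 kfit.py
```

```text
s dx dy dz mm [ -4.9  12.2 -14.4] tilt 0.184 cost 0.956
  tip centre [ 0.4982 -0.099   0.1689] rel TCP [-0.0239  0.0127 -0.0302]
w dx dy dz mm [-2.4  0.7 -4.5] tilt 0.065 cost 0.029
  tip centre [ 0.509  -0.1107  0.1778] rel TCP [-0.013   0.001  -0.0213]
ws dx dy dz mm [-1.3  0.7 -2.1] tilt 0.111 cost 1.16
  tip centre [ 0.5068 -0.1107  0.1805] rel TCP [-0.0152  0.001  -0.0186]
[ 0.522  -0.1117  0.1991] 16.325
```

View pics/kf.png

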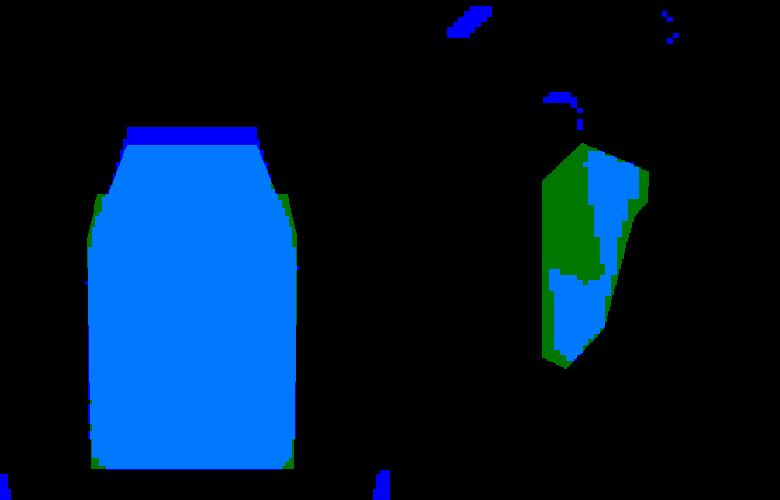

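```bash
python3 - <<'E'
s=open('kfit.py').read()
s=s.replace("def cost(p,ns='ws'):","cut={n:(int(.6*masks[n][0].shape[0]) if n=='s' else 0) for n in masks}\n    def cost(p,ns='ws'):")
s=s.replace("np.sum(ren(p,n)!=masks[n][0])/max(1,masks[n][0].sum())","np.sum((ren(p,n)!=masks[n][0])[cut[n]:])/max(1,masks[n][0][cut[n]:].sum())")
s=s.replace("+20*p[1]**2","+(p[1]/.004)**2*.01").replace("('s','w','ws')","('w','ws')")
open('kfit.py','w').write(s)
E
python3 kfit.py
```

```text
w dx dy dz mm [-2.5  0.8 -4.7] tilt 0.063 cost 0.03
  tip centre [ 0.5089 -0.1104  0.1775] rel TCP [-0.0131  0.001  -0.0216]
ws dx dy dz mm [-1.4  0.8  5.4] tilt 0.046 cost 0.418
  tip centre [ 0.5112 -0.1104  0.1876] rel TCP [-0.0107  0.001  -0.0116]
[ 0.5219 -0.1114  0.1991] 16.425
```

Call:
servo_tool(
  commands=[
    {"linear": [0.0065,0.0005,0.0],"angular": [0,0.055,0],"grip": 255},
    {"linear": [0.0065,0.0005,0.03],"angular": [0,0.055,0],"grip": 255},
    {"linear": [0.0065,0.0005,0.06],"angular": [0,0.055,0],"grip": 255},
    {"linear": [0.0065,0.0005,0.08],"angular": [0,0.055,0],"grip": 255},
    {"linear": [0.0065,0.0005,0.085],"angular": [0,0.055,0],"grip": 255},
    {"linear": [0.0065,0.0005,0.085],"angular": [0,0.055,0],"grip": 255},
  ],
)

```text
clock: 17.27
position: [0.5286, -0.1114, 0.1144]
orientation: [-3.141, -0.055, -0.019]
ft_force: [-0.1, 0.4, -1.8]
opening: 0.273
```

```bash
python3 kfit.py
python3 - <<'E'
from h import *
st=r.sense();w=snap('wrist'); 
im=w['image'].copy()
cv2.imwrite('pics/w7.png',cv2.resize(im[100:400,180:460],None,fx=2.8,fy=2,interpolation=cv2.INTER_CUBIC))
E
```

```text
w dx dy dz mm [-4.9  0.7 -4.7] tilt 0.012 cost 0.029
  tip centre [ 0.5168 -0.1105  0.0927] rel TCP [-0.0117  0.0009 -0.0217]
ws dx dy dz mm [-0.5  1.1  3.3] tilt 0.05 cost 0.27
  tip centre [ 0.5185 -0.11    0.1009] rel TCP [-0.0101  0.0013 -0.0136]
[ 0.5286 -0.1114  0.1144] 17.275
```

View pics/w7.png

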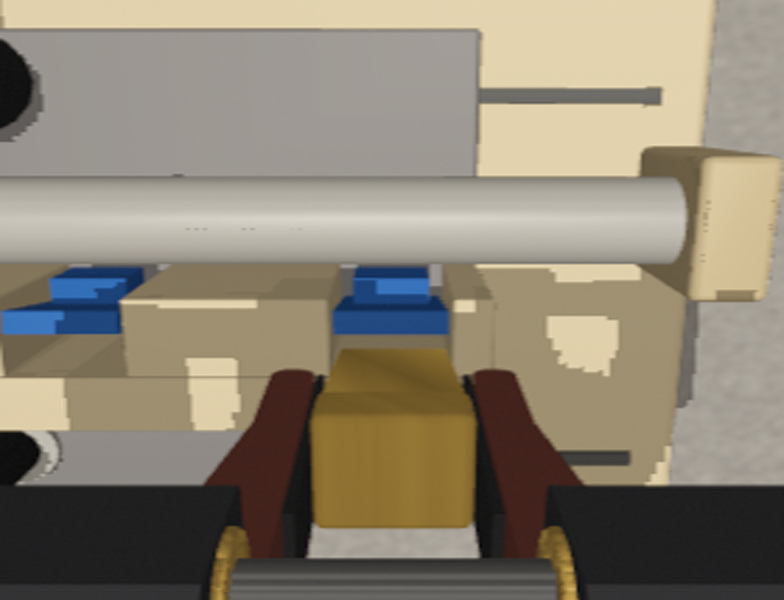

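The picture shows the tip edge at (338–450,350), inside slot 1's outline (shoe edge v=333, wall edge v=377). I'll lower it gently and watch the force.

Call:
servo_tool(
  commands=[
    {"linear": [-0.0015,0,0.007],"angular": [0,0,0],"grip": 255},
    {"linear": [-0.0018,0,0.014],"angular": [0,0,0],"grip": 255},
    {"linear": [-0.0021,0,0.02],"angular": [0,0,0],"grip": 255},
    {"linear": [-0.0021,0,0.02],"angular": [0,0,0],"grip": 255},
  ],
)

```text
clock: 17.92
position: [0.5268, -0.111, 0.0934]
orientation: [-3.141, -0.053, -0.019]
ft_force: [0.4, -0.0, -1.2]
opening: 0.272
```

Call:
servo_tool(
  commands=[
    {"linear": [-0.0004,0,0.005],"angular": [0,0,0],"grip": 255},
    {"linear": [-0.0006,0,0.01],"angular": [0,0,0],"grip": 255},
    {"linear": [-0.0008,0,0.015],"angular": [0,0,0],"grip": 255},
    {"linear": [-0.0008,0,0.015],"angular": [0,0,0],"grip": 255},
  ],
)

```text
clock: 18.42
position: [0.5263, -0.1108, 0.0783]
orientation: [-3.141, -0.053, -0.019]
ft_force: [-2.6, -0.5, -1.7]
opening: 0.27
```

```bash
python3 kfit.py; python3 dot.py
```

```text
w dx dy dz mm [-5.2  0.6 -3.9] tilt 0.071 cost 0.035
  tip centre [ 0.51   -0.1099  0.0576] rel TCP [-0.0163  0.0009 -0.0208]
ws dx dy dz mm [-3.7  1.3 20.8] tilt 0.023 cost 0.538
  tip centre [ 0.515  -0.1093  0.0822] rel TCP [-0.0113  0.0016  0.0039]
[ 0.5263 -0.1108  0.0783] 18.425
[343.8 240.6] [343 240   3   2   5] z.077 [0.6108 0.0084] z.085 [0.614  0.0013]
[ 0.5264 -0.1109  0.0788] 0.27127949620265374 18.625
```

Call:
servo_tool(
  commands=[
    {"linear": [-0.001,0,0.003],"angular": [0,0,0],"grip": 255},
    {"linear": [-0.0015,0,0.005],"angular": [0,0,0],"grip": 255},
    {"linear": [-0.0018,0,0.007],"angular": [0,0,0],"grip": 255},
    {"linear": [-0.0018,0,0.007],"angular": [0,0,0],"grip": 255},
  ],
)

```text
clock: 19.12
position: [0.5256, -0.1111, 0.0719]
orientation: [-3.141, -0.054, -0.019]
ft_force: [-4.9, -0.8, -0.6]
opening: 0.269
```

Call:
servo_tool(
  commands=[
    {"linear": [-0.001,0,0],"angular": [0,0,0],"grip": 140},
    {"linear": [-0.001,0,0],"angular": [0,0,0],"grip": 140},
    {"linear": [-0.001,0,0],"angular": [0,0,0],"grip": 140},
    {"linear": [-0.001,0,0],"angular": [0,0,0],"grip": 140},
    {"linear": [0.001,0,-0.03],"angular": [0,0,0],"grip": 100},
    {"linear": [0.004,0,-0.08],"angular": [0,0,0],"grip": 100},
    {"linear": [0.007,0,-0.128],"angular": [0,-0.054,0],"grip": 100},
    {"linear": [0.007,0,-0.128],"angular": [0,-0.054,0],"grip": 100},
    {"linear": [0.007,0,-0.128],"angular": [0,-0.054,0],"grip": 100},
  ],
)

```text
clock: 20.25
position: [0.5257, -0.111, 0.1997]
orientation: [-3.141, -0.001, -0.019]
ft_force: [-0.2, -1.5, -0.6]
opening: 0.609
```

```bash
python3 dot.py
python3 - <<'E'
from h import *
from kfit import brass
st=r.sense();w=snap('wrist','w8'); print(st['position'],st['orientation'])
m=brass(w['image']);k,l,s,c=cv2.connectedComponentsWithStats(m)
for i in range(1,k):
    if s[i,4]>120: print(c[i],s[i],[wray(w,st,c[i],z)[:2].round(4).tolist() for z in (.141,.102)])
im=w['image']; cv2.imwrite('pics/w8c.png',cv2.resize(im[100:400,180:460],None,fx=2.8,fy=2,interpolation=cv2.INTER_CUBIC))
E
```

```text
[343.8 240.6] [343 240   3   2   5] z.077 [0.6108 0.0084] z.085 [0.614  0.0013]
[ 0.5245 -0.1107  0.1987] 0.6086237064758824 20.35
[ 0.5245 -0.1107  0.1987] [-3.1405  0.0017 -0.0188]
[320.7321 244.9019] [ 306  228   31   35 1060] [[0.5258, -0.1105], [0.5136, -0.1103]]
[532.0051 308.0606] [ 501  291   59   37 1385] [[0.4705, -0.276], [0.45, -0.3008]]
[501.5429 339.3286] [490 336  29   7 140] [[0.4428, -0.2557], [0.4182, -0.2774]]
[192.2884 399.2368] [182 363  27  73 891] [[0.3889, 0.0025], [0.3561, 0.0197]]
[447.294  398.7458] [432 363  27  73 830] [[0.3854, -0.2166], [0.3521, -0.2324]]
[416.9835 469.4487] [ 201  455  399   25 7509] [[0.307, -0.1953], [0.2619, -0.2079]]
```

View pics/w8c.png

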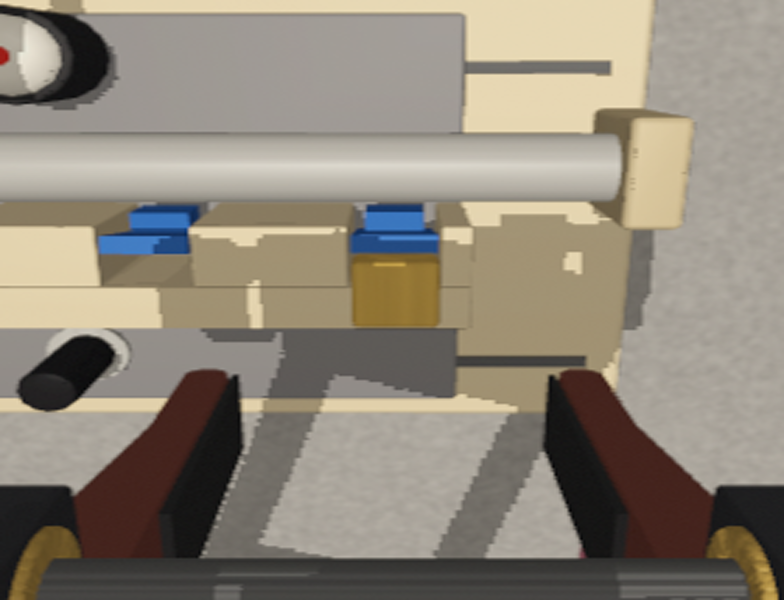

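Key 1 stands in slot 1: its head is at crop (352–440,255–325), square with the slot, and the dot hasn't moved. Next is the second key.

Call:
servo_tool(
  commands=[
    {"linear": [-0.02,0.05,0],"angular": [0,0,0.03],"grip": 100},
    {"linear": [-0.042,0.105,0],"angular": [0,0,0.06],"grip": 100},
    {"linear": [-0.062,0.16,0],"angular": [0,0,0.101],"grip": 100},
    {"linear": [-0.0826,0.21,0],"angular": [0,0,0.101],"grip": 100},
    {"linear": [-0.0826,0.21,0],"angular": [0,0,0.101],"grip": 100},
    {"linear": [-0.0826,0.21,0],"angular": [0,0,0.101],"grip": 100},
  ],
)

```text
clock: 21.15
position: [0.4389, -0.3186, 0.1991]
orientation: [-3.139, 0.001, -0.121]
ft_force: [-0.3, -0.3, -0.3]
opening: 0.61
```

Run:
```python
from h import *
from kfit import brass
st=r.sense();w=snap('wrist'); print(st['position'],st['orientation'],st['qvel'].round(3))
m=brass(w['image']);k,l,s,c=cv2.connectedComponentsWithStats(m)
for i in range(1,k):
    if s[i,4]>120: print(c[i],s[i],wray(w,st,c[i],.096)[:2])
print(wproj(w,st,[[.4391,-.3179,.096],[.3848,-.3117,.096]]))
```

```text
[ 0.4389 -0.3186  0.1991] [-3.1395  0.0005 -0.1207] [ 0.028 -0.009  0.002  0.001 -0.    -0.001]
[ 37.3398 165.5624] [   0  146   87   40 2493] [ 0.522  -0.0934]
[321.5622 228.5   ] [309 214  26  30 772] [ 0.4408 -0.3192]
[321.4678 284.4588] [309 269  26  32 776] [ 0.3887 -0.3129]
[192.3401 399.11  ] [182 363  27  73 891] [ 0.2797 -0.1684]
[447.8318 399.1625] [432 363  27  72 880] [ 0.249  -0.4245]
[416.7789 469.4699] [ 201  455  398   25 7534] [ 0.1607 -0.3895]
[[320.2635 230.5779]
 [320.6787 288.5736]]
```

Call:
servo_tool(
  commands=[
    {"linear": [0,0,0.05],"angular": [0,0,0],"grip": 100},
    {"linear": [0,0,0.1],"angular": [0,0,0],"grip": 100},
    {"linear": [0,0,0.145],"angular": [0,0,0],"grip": 100},
    {"linear": [0,0,0.168],"angular": [0,0,0],"grip": 100},
    {"linear": [0,0,0.175],"angular": [0,0,0],"grip": 100},
    {"linear": [0,0,0.175],"angular": [0,0,0],"grip": 255},
    {"linear": [0,0,0.175],"angular": [0,0,0],"grip": 255},
    {"linear": [0,0,0.175],"angular": [0,0,0],"grip": 255},
    {"linear": [0,0,0.175],"angular": [0,0,0],"grip": 255},
    {"linear": [0,0,0.175],"angular": [0,0,0],"grip": 255},
    {"linear": [0,0,0.175],"angular": [0,0,0],"grip": 255},
  ],
)

```text
clock: 22.58
position: [0.4403, -0.3201, 0.026]
orientation: [3.141, -0.002, -0.12]
ft_force: [1.2, 1.2, 7.0]
opening: 0.273
```

Call:
servo_tool(
  commands=[
    {"linear": [0,0,-0.03],"angular": [0,0,0],"grip": 255},
    {"linear": [0,0,-0.08],"angular": [0,0,0],"grip": 255},
    {"linear": [0,0,-0.13],"angular": [0,0,0],"grip": 255},
    {"linear": [0.006,-0.03,-0.174],"angular": [0,0,-0.03],"grip": 255},
    {"linear": [0.014,-0.085,-0.174],"angular": [0,0,-0.06],"grip": 255},
    {"linear": [0.023,-0.14,-0.174],"angular": [0,0,-0.1015],"grip": 255},
    {"linear": [0.032,-0.195,-0.174],"angular": [0,0,-0.1015],"grip": 255},
    {"linear": [0.041,-0.25,-0.174],"angular": [0,0,-0.1015],"grip": 255},
    {"linear": [0.0485,-0.297,-0.174],"angular": [0,0,-0.1015],"grip": 255},
    {"linear": [0.0485,-0.297,-0.174],"angular": [0,0,-0.1015],"grip": 255},
    {"linear": [0.0485,-0.297,-0.174],"angular": [0,0,-0.1015],"grip": 255},
    {"linear": [0.0485,-0.297,-0.174],"angular": [0,0,-0.1015],"grip": 255},
  ],
)

```text
clock: 24.08
position: [0.5227, -0.0317, 0.1991]
orientation: [3.141, -0.001, -0.02]
ft_force: [-0.1, -0.7, -1.2]
opening: 0.271
```

```bash
python3 kfit.py
python3 - <<'E'
from h import *
st=r.sense();w=snap('wrist'); im=w['image'].astype(int)
m=((im[...,0]>im[...,2]+60)&(im[...,0]>im[...,1]+30)).astype(np.uint8)
k,l,s,c=cv2.connectedComponentsWithStats(m)
for i in range(1,k):
    if s[i,4]>150 and c[i][1]<300: print('blue',c[i],s[i],wray(w,st,c[i],.085)[:2])
E
```

```text
w dx dy dz mm [-5.7  0.8 -7.1] tilt 0.062 cost 0.032
  tip centre [ 0.5065 -0.0306  0.1752] rel TCP [-0.0162  0.0011 -0.024 ]
ws dx dy dz mm [-3.2  0.6  3.3] tilt 0.073 cost 0.414
  tip centre [ 0.5083 -0.0308  0.1856] rel TCP [-0.0144  0.0009 -0.0135]
[ 0.5227 -0.0317  0.1991] 24.075
blue [145.4437 212.8398] [124 200  45  24 568] [0.5396 0.1232]
blue [232.8713 212.6824] [214 200  35  24 614] [0.5382 0.0458]
blue [319.1063 212.4511] [304 200  31  24 583] [ 0.5368 -0.0305]
blue [405.0419 211.9832] [390 200  35  23 596] [ 0.5357 -0.1065]
blue [ 24.6955 261.6166] [   0  218   48   81 1836] [0.4962 0.2418]
blue [ 10.8679 260.6726] [  0 238  27  43 901] [0.4973 0.2543]
```

The second key sits in the hand with the same lean as the first, so it gets the same correction at slot 2.

Call:
servo_tool(
  commands=[
    {"linear": [0.0083,0,0.0],"angular": [0,0.055,0],"grip": 255},
    {"linear": [0.0083,0,0.03],"angular": [0,0.055,0],"grip": 255},
    {"linear": [0.0083,0,0.06],"angular": [0,0.055,0],"grip": 255},
    {"linear": [0.0083,0,0.085],"angular": [0,0.055,0],"grip": 255},
    {"linear": [0.0083,0,0.092],"angular": [0,0.055,0],"grip": 255},
    {"linear": [0.0083,0,0.099],"angular": [0,0.055,0],"grip": 255},
    {"linear": [0.0083,0,0.105],"angular": [0,0.055,0],"grip": 255},
    {"linear": [0.0083,0,0.105],"angular": [0,0.055,0],"grip": 255},
  ],
)

```text
clock: 25.22
position: [0.5316, -0.0307, 0.0944]
orientation: [-3.142, -0.056, -0.018]
ft_force: [-0.5, 0.9, -0.6]
opening: 0.272
```

Call:
servo_tool(
  commands=[
    {"linear": [-0.001,0,0.005],"angular": [0,0,0],"grip": 255},
    {"linear": [-0.0018,0,0.01],"angular": [0,0,0],"grip": 255},
    {"linear": [-0.0026,0,0.016],"angular": [0,0,0],"grip": 255},
    {"linear": [-0.0026,0,0.016],"angular": [0,0,0],"grip": 255},
  ],
)

```text
clock: 25.72
position: [0.5294, -0.0305, 0.0776]
orientation: [-3.141, -0.055, -0.018]
ft_force: [-1.8, -1.0, -0.8]
opening: 0.267
```

Call:
servo_tool(
  commands=[
    {"linear": [-0.001,0,0.003],"angular": [0,0,0],"grip": 255},
    {"linear": [-0.0018,0,0.006],"angular": [0,0,0],"grip": 255},
    {"linear": [-0.0018,0,0.006],"angular": [0,0,0],"grip": 255},
    {"linear": [-0.0018,0,0.006],"angular": [0,0,0],"grip": 140},
    {"linear": [-0.0018,0,0.006],"angular": [0,0,0],"grip": 140},
    {"linear": [-0.0018,0,0.006],"angular": [0,0,0],"grip": 140},
    {"linear": [-0.0018,0,0.006],"angular": [0,0,0],"grip": 140},
    {"linear": [0.001,0,-0.03],"angular": [0,0,0],"grip": 100},
    {"linear": [0.004,0,-0.08],"angular": [0,0,0],"grip": 100},
    {"linear": [0.007,0,-0.122],"angular": [0,-0.054,0],"grip": 100},
    {"linear": [0.007,0,-0.122],"angular": [0,-0.054,0],"grip": 100},
    {"linear": [0.007,0,-0.122],"angular": [0,-0.054,0],"grip": 100},
  ],
)

```text
clock: 27.22
position: [0.5293, -0.0305, 0.1996]
orientation: [-3.141, -0.001, -0.018]
ft_force: [0.6, 0.5, -0.7]
opening: 0.606
```

```bash
cat > hd.py <<'E'
from h import *
from kfit import brass
st=r.sense();w=snap('wrist'); print(st['position'],st['orientation'])
m=brass(w['image']);k,l,s,c=cv2.connectedComponentsWithStats(m)
for i in range(1,k):
    if s[i,4]>120 and c[i][1]<390: print(c[i],s[i],wray(w,st,c[i],.135)[:2],wray(w,st,c[i],.096)[:2])
E
python3 hd.py; python3 dot.py
```

```text
[ 0.5293 -0.0305  0.1996] [-3.1413 -0.0013 -0.0181]
[419.1194 247.1768] [ 393  231   50   36 1482] [ 0.5254 -0.1058] [ 0.5129 -0.1167]
[320.3872 249.476 ] [ 305  232   31   36 1082] [ 0.5249 -0.03  ] [ 0.5124 -0.0298]
[582.6567 353.9165] [558 339  46  38 970] [ 0.4283 -0.2497] [ 0.4015 -0.2817]
[343.8 240.6] [343 240   3   2   5] z.077 [0.6108 0.0084] z.085 [0.614  0.0013]
[ 0.5284 -0.0304  0.1987] 0.6052327351353388 27.375
```

Key 2 stands in slot 2 with the same outline as key 1, and the dot is unchanged. Third key next.

Call:
servo_tool(
  commands=[
    {"linear": [-0.025,0.05,0],"angular": [0,0,0.03],"grip": 100},
    {"linear": [-0.05,0.1,0],"angular": [0,0,0.06],"grip": 100},
    {"linear": [-0.075,0.15,0],"angular": [0,0,0.102],"grip": 100},
    {"linear": [-0.1,0.2,0],"angular": [0,0,0.102],"grip": 100},
    {"linear": [-0.125,0.25,0],"angular": [0,0,0.102],"grip": 100},
    {"linear": [-0.14,0.2846,0],"angular": [0,0,0.102],"grip": 100},
    {"linear": [-0.14,0.2846,0],"angular": [0,0,0.102],"grip": 100},
    {"linear": [-0.14,0.2846,0],"angular": [0,0,0.102],"grip": 100},
  ],
)

```text
clock: 28.38
position: [0.3844, -0.3115, 0.1992]
orientation: [-3.139, -0.001, -0.121]
ft_force: [0.2, 0.6, 0.7]
opening: 0.609
```

```bash
python3 hd.py
```

```text
[ 0.3844 -0.3115  0.1992] [-3.1395 -0.0007 -0.1208]
[30.454  89.2806] [   0   61   75   49 2491] [ 0.5167 -0.1293] [ 0.5243 -0.1011]
[322.3116 228.4649] [309 214  27  30 783] [ 0.3965 -0.3138] [ 0.3864 -0.3128]
```

Call:
servo_tool(
  commands=[
    {"linear": [0,0.001,0.05],"angular": [0,0,0],"grip": 100},
    {"linear": [0,0.001,0.1],"angular": [0,0,0],"grip": 100},
    {"linear": [0,0.001,0.145],"angular": [0,0,0],"grip": 100},
    {"linear": [0,0.001,0.168],"angular": [0,0,0],"grip": 100},
    {"linear": [0,0.001,0.175],"angular": [0,0,0],"grip": 100},
    {"linear": [0,0.001,0.175],"angular": [0,0,0],"grip": 255},
    {"linear": [0,0.001,0.175],"angular": [0,0,0],"grip": 255},
    {"linear": [0,0.001,0.175],"angular": [0,0,0],"grip": 255},
    {"linear": [0,0.001,0.175],"angular": [0,0,0],"grip": 255},
    {"linear": [0,0.001,0.175],"angular": [0,0,0],"grip": 255},
    {"linear": [0,0.001,0.175],"angular": [0,0,0],"grip": 255},
  ],
)

```text
clock: 29.8
position: [0.3856, -0.3142, 0.0258]
orientation: [3.141, -0.003, -0.12]
ft_force: [0.1, 0.4, 7.0]
opening: 0.272
```

Call:
servo_tool(
  commands=[
    {"linear": [0,0,-0.03],"angular": [0,0,0],"grip": 255},
    {"linear": [0,0,-0.08],"angular": [0,0,0],"grip": 255},
    {"linear": [0,0,-0.13],"angular": [0,0,0],"grip": 255},
    {"linear": [0.01,-0.04,-0.174],"angular": [0,0,-0.03],"grip": 255},
    {"linear": [0.025,-0.1,-0.174],"angular": [0,0,-0.06],"grip": 255},
    {"linear": [0.04,-0.16,-0.174],"angular": [0,0,-0.1015],"grip": 255},
    {"linear": [0.055,-0.215,-0.174],"angular": [0,0,-0.1015],"grip": 255},
    {"linear": [0.07,-0.27,-0.174],"angular": [0,0,-0.1015],"grip": 255},
    {"linear": [0.084,-0.325,-0.174],"angular": [0,0,-0.1015],"grip": 255},
    {"linear": [0.096,-0.377,-0.174],"angular": [0,0,-0.1015],"grip": 255},
    {"linear": [0.096,-0.377,-0.174],"angular": [0,0,-0.1015],"grip": 255},
    {"linear": [0.096,-0.377,-0.174],"angular": [0,0,-0.1015],"grip": 255},
  ],
)

```text
clock: 31.3
position: [0.5245, 0.0489, 0.199]
orientation: [3.141, -0.001, -0.018]
ft_force: [0.3, -0.8, -1.7]
opening: 0.268
```

```bash
python3 kfit.py; python3 dot.py
```

```text
w dx dy dz mm [-5.   0.8 -6. ] tilt 0.066 cost 0.032
  tip centre [0.5087 0.05   0.1761] rel TCP [-0.0158  0.0011 -0.0228]
ws dx dy dz mm [3.7 0.7 7.7] tilt 0.134 cost 0.585
  tip centre [0.5126 0.0498 0.1903] rel TCP [-0.0119  0.001  -0.0086]
[0.5245 0.0489 0.199 ] 31.3
[343.8 240.6] [343 240   3   2   5] z.077 [0.6108 0.0084] z.085 [0.614  0.0013]
[0.5248 0.0479 0.1993] 0.2730551538025167 31.5
```

Call:
servo_tool(
  commands=[
    {"linear": [0.0077,-0.001,0.0],"angular": [0,0.055,0],"grip": 255},
    {"linear": [0.0077,-0.001,0.03],"angular": [0,0.055,0],"grip": 255},
    {"linear": [0.0077,-0.001,0.06],"angular": [0,0.055,0],"grip": 255},
    {"linear": [0.0077,-0.001,0.085],"angular": [0,0.055,0],"grip": 255},
    {"linear": [0.0077,-0.001,0.092],"angular": [0,0.055,0],"grip": 255},
    {"linear": [0.0077,-0.001,0.099],"angular": [0,0.055,0],"grip": 255},
    {"linear": [0.0077,-0.001,0.105],"angular": [0,0.055,0],"grip": 255},
    {"linear": [0.0077,-0.001,0.105],"angular": [0,0.055,0],"grip": 255},
  ],
)

```text
clock: 32.5
position: [0.5332, 0.05, 0.0945]
orientation: [-3.142, -0.057, -0.019]
ft_force: [0.5, -0.1, -1.5]
opening: 0.274
```

Call:
servo_tool(
  commands=[
    {"linear": [-0.001,0,0.005],"angular": [0,0,0],"grip": 255},
    {"linear": [-0.0018,0,0.01],"angular": [0,0,0],"grip": 255},
    {"linear": [-0.0026,0,0.016],"angular": [0,0,0],"grip": 255},
    {"linear": [-0.0026,0,0.016],"angular": [0,0,0],"grip": 255},
  ],
)

```text
clock: 33.0
position: [0.5312, 0.0501, 0.0777]
orientation: [-3.141, -0.056, -0.019]
ft_force: [0.9, -0.2, -1.0]
opening: 0.27
```

Call:
servo_tool(
  commands=[
    {"linear": [-0.001,0,0.003],"angular": [0,0,0],"grip": 255},
    {"linear": [-0.0018,0,0.006],"angular": [0,0,0],"grip": 255},
    {"linear": [-0.0018,0,0.006],"angular": [0,0,0],"grip": 255},
    {"linear": [-0.0018,0,0.006],"angular": [0,0,0],"grip": 140},
    {"linear": [-0.0018,0,0.006],"angular": [0,0,0],"grip": 140},
    {"linear": [-0.0018,0,0.006],"angular": [0,0,0],"grip": 140},
    {"linear": [-0.0018,0,0.006],"angular": [0,0,0],"grip": 140},
    {"linear": [0.001,0,-0.03],"angular": [0,0,0],"grip": 100},
    {"linear": [0.004,0,-0.08],"angular": [0,0,0],"grip": 100},
    {"linear": [0.007,0,-0.122],"angular": [0,-0.056,0],"grip": 100},
    {"linear": [0.007,0,-0.122],"angular": [0,-0.056,0],"grip": 100},
    {"linear": [0.007,0,-0.122],"angular": [0,-0.056,0],"grip": 100},
  ],
)

```text
clock: 34.5
position: [0.5308, 0.05, 0.1997]
orientation: [-3.141, -0.0, -0.019]
ft_force: [-0.2, -0.7, -0.6]
opening: 0.605
```

```bash
python3 hd.py; python3 dot.py
python3 - <<'E'
from h import *
s=snap('top','top9'); im=s['image'].astype(int); b,g,rr=im[...,0],im[...,1],im[...,2]
m=((rr>g+60)&(rr>b+60)); m[:,230:]=0
k,l,t,c=cv2.connectedComponentsWithStats(m.astype(np.uint8))
for i in range(1,k):
    if t[i,4]>5: print('red',c[i],t[i],ray(s,c[i],.12)[:2])
print([(np.round(d['centre'],3).tolist(),round(d['score'],2)) for d in r.find_in('tapper','top')])
snap('scene','scene9'); print([(np.round(d['centre'],3).tolist(),round(d['score'],2)) for d in r.find_in('tapper','scene')])
E
```

```text
[0.5308 0.05   0.1997] [-3.1415 -0.0003 -0.0187]
[320.0115 249.0995] [ 305  231   31   37 1126] [0.5266 0.0508] [0.5141 0.0511]
[419.6986 247.7584] [ 394  231   49   37 1523] [ 0.5262 -0.0258] [ 0.5136 -0.0368]
[517.799  246.6208] [ 482  231   68   36 1920] [ 0.5257 -0.101 ] [ 0.5131 -0.1231]
[343.8 240.6] [343 240   3   2   5] z.077 [0.6108 0.0084] z.085 [0.614  0.0013]
[0.5299 0.0501 0.1988] 0.6075037708238856 34.65
red [140.4146 178.9024] [136 174   9  12  82] [0.6326 0.3272]
[([0.632, 0.325, 0.117], 0.59)]
[([0.64, 0.314, 0.04], 0.76), ([0.717, 0.261, 0.025], 0.24)]
```

All three keys are started in slots 1–3 and the dot hasn't moved. The tapper was knocked from (.58,.32) to about (.634,.32), so I'll look at it from above.

Call:
servo_tool(
  commands=[
    {"linear": [0.015,-0.05,-0.03],"angular": [0,0,0],"grip": 60},
    {"linear": [0.03,-0.105,-0.051],"angular": [0,0,0],"grip": 60},
    {"linear": [0.045,-0.16,-0.051],"angular": [0,0,0],"grip": 60},
    {"linear": [0.055,-0.215,-0.051],"angular": [0,0,0],"grip": 60},
    {"linear": [0.065,-0.266,-0.051],"angular": [0,0,0],"grip": 60},
    {"linear": [0.065,-0.266,-0.051],"angular": [0,0,0],"grip": 60},
    {"linear": [0.065,-0.266,-0.051],"angular": [0,0,0],"grip": 60},
    {"linear": [0.065,-0.266,-0.051],"angular": [0,0,0],"grip": 60},
  ],
)

```text
clock: 35.85
position: [0.6012, 0.3133, 0.2515]
orientation: [3.141, -0.001, -0.02]
ft_force: [-0.3, 0.2, 0.5]
opening: 0.765
```

Run:
```python
from h import *
st=r.sense(); w=snap('wrist','w10'); print(st['position'],st['orientation'])
im=w['image'].astype(int); b,g,rr=im[...,0],im[...,1],im[...,2]
m=((rr>g+60)&(rr>b+60)).astype(np.uint8)
k,l,t,c=cv2.connectedComponentsWithStats(m)
for i in range(1,k):
    if t[i,4]>60: print('red',c[i],t[i],wray(w,st,c[i],.12)[:2],wray(w,st,c[i],.08)[:2])
print([(np.round(d['centre'],3).tolist(),round(d['score'],2)) for d in r.find_in('tapper','wrist')])
print([(np.round(d['centre'],3).tolist(),round(d['score'],2)) for d in r.find_in('mat','wrist')])
p=wproj(w,st,[[.634,.322,.06]])[0].astype(int); print(p)
a,b0=max(p[1]-140,0),max(p[0]-160,0)
s=cv2.imread('pics/scene9.png'); q=cv2.resize(s[140:200,360:420],(300,300),interpolation=cv2.INTER_CUBIC)
c1=w['image'][a:a+280,b0:b0+320]; o=np.zeros((560,790,3),np.uint8)
o[:c1.shape[0],:c1.shape[1]]=c1; o[:300,480:780]=q; cv2.imwrite('pics/w10c.png',o)
```

```text
[0.6012 0.3133 0.2515] [ 3.1411 -0.0005 -0.02  ]
red [307.2011 185.2639] [295 170  24  31 557] [0.637  0.3249] [0.6315 0.3263]
[([0.641, 0.324, 0.038], 0.64)]
[([0.473, 0.337, 0.002], 0.96)]
[311 180]
```

View pics/w10c.png

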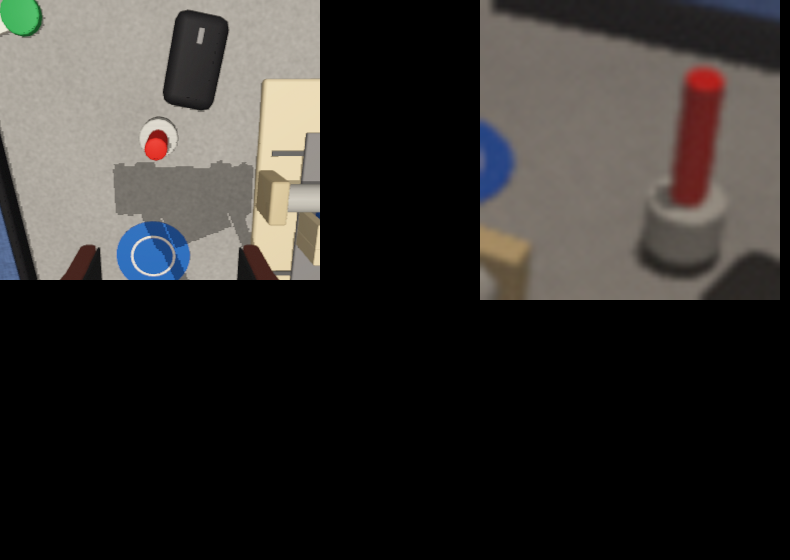

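The tapper stands upright, its handle top at raw px (307,189), i.e. (.634,.325). The mat is at (.473,.337). That was the last viewable picture, so from here I work from numbers. Gripping the tapper now.

Call:
servo_tool(
  commands=[
    {"linear": [0.0326,-0.0124,0.03],"angular": [0,0,0],"grip": 60},
    {"linear": [0.0326,-0.0124,0.08],"angular": [0,0,0],"grip": 60},
    {"linear": [0.0326,-0.0124,0.13],"angular": [0,0,0],"grip": 60},
    {"linear": [0.0326,-0.0124,0.18],"angular": [0,0,0],"grip": 60},
    {"linear": [0.0326,-0.0124,0.21],"angular": [0,0,0],"grip": 60},
    {"linear": [0.0326,-0.0124,0.2165],"angular": [0,0,0],"grip": 60},
    {"linear": [0.0326,-0.0124,0.2165],"angular": [0,0,0],"grip": 60},
  ],
)

```text
clock: 36.88
position: [0.635, 0.3264, 0.0358]
orientation: [-3.141, -0.002, -0.019]
ft_force: [0.4, 0.5, 0.4]
opening: 0.764
```

Call:
servo_tool(
  commands=[
    {"linear": [0,0,0],"angular": [0,0,0],"grip": 255},
    {"linear": [0,0,0],"angular": [0,0,0],"grip": 255},
    {"linear": [0,0,0],"angular": [0,0,0],"grip": 255},
    {"linear": [0,0,0],"angular": [0,0,0],"grip": 255},
    {"linear": [0,0,0],"angular": [0,0,0],"grip": 255},
    {"linear": [0,0,0],"angular": [0,0,0],"grip": 255},
    {"linear": [0,0,0],"angular": [0,0,0],"grip": 255},
    {"linear": [0,0,0],"angular": [0,0,0],"grip": 255},
  ],
  grip_force=55,
)

```text
clock: 37.88
position: [0.6344, 0.3265, 0.035]
orientation: [3.142, -0.001, -0.019]
ft_force: [0.2, -1.2, 0.9]
opening: 0.243
```

Call:
servo_tool(
  commands=[
    {"linear": [0,0,-0.05],"angular": [0,0,0],"grip": 255},
    {"linear": [0,0,-0.1],"angular": [0,0,0],"grip": 255},
    {"linear": [0,0,-0.15],"angular": [0,0,0],"grip": 255},
    {"linear": [-0.015,0.04,-0.195],"angular": [0,0,0],"grip": 255},
    {"linear": [-0.033,0.085,-0.195],"angular": [0,0,0],"grip": 255},
    {"linear": [-0.052,0.135,-0.195],"angular": [0,0,0],"grip": 255},
    {"linear": [-0.07,0.185,-0.195],"angular": [0,0,0],"grip": 255},
    {"linear": [-0.09,0.235,-0.195],"angular": [0,0,0],"grip": 255},
    {"linear": [-0.107,0.28,-0.195],"angular": [0,0,0],"grip": 255},
    {"linear": [-0.107,0.28,-0.195],"angular": [0,0,0],"grip": 255},
    {"linear": [-0.107,0.28,-0.195],"angular": [0,0,0],"grip": 255},
  ],
)

```text
clock: 39.25
position: [0.522, 0.0489, 0.2297]
orientation: [-3.141, -0.001, -0.02]
ft_force: [0.0, -0.4, -4.2]
opening: 0.244
```

Run:
```python
from h import *
st=r.sense(); w=snap('wrist','w11'); print(st['position'],st['orientation'],st['ft_force'],st['opening'])
im=w['image'].astype(int); b,g,rr=im[...,0],im[...,1],im[...,2]
m=((rr>g+60)&(rr>b+60)).astype(np.uint8)
k,l,t,c=cv2.connectedComponentsWithStats(m)
for i in range(1,k):
    if t[i,4]>60: print('red',c[i],t[i],wray(w,st,c[i],st['position'][2]+.085)[:2])
# expected handle top, head rim
z=st['position'][2]-.035
print(wproj(w,st,[st['position']*[1,1,0]+[0,0,z+h] for h in (.12,.04,0)]))
```

```text
[0.522  0.0489 0.2297] [-3.1407 -0.0009 -0.0195] [ 0.001  -0.4055 -4.1581] 0.24383973041070864
red [320.1013 327.6961] [ 292  266   57  113 5103] [0.5362 0.0493]
[[321.8104 361.5337]
 [321.2523 278.8792]
 [321.1014 256.5326]]
```

Call:
servo_tool(
  commands=[
    {"linear": [0,0,0.03],"angular": [0,0,0],"grip": 255},
    {"linear": [0,0,0.045],"angular": [0,0,0],"grip": 255},
    {"linear": [0,0,0.051],"angular": [0,0,0],"grip": 255},
    {"linear": [0,0,0.054],"angular": [0,0,0],"grip": 255},
    {"linear": [0,0,0.057],"angular": [0,0,0],"grip": 255},
    {"linear": [0,0,0.06],"angular": [0,0,0],"grip": 255},
    {"linear": [0,0,0.06],"angular": [0,0,0],"grip": 255},
  ],
)

```text
clock: 40.17
position: [0.5224, 0.0486, 0.1702]
orientation: [-3.141, -0.002, -0.019]
ft_force: [-0.3, -0.2, -1.3]
opening: 0.243
```

Call:
servo_tool(
  commands=[
    {"linear": [0,0,0.002],"angular": [0,0,0],"grip": 255},
    {"linear": [0,0,0.004],"angular": [0,0,0],"grip": 255},
    {"linear": [0,0,0.006],"angular": [0,0,0],"grip": 255},
    {"linear": [0,0,0.008],"angular": [0,0,0],"grip": 255},
    {"linear": [0,0,0.01],"angular": [0,0,0],"grip": 255},
  ],
)

```text
clock: 40.8
position: [0.5224, 0.0486, 0.1599]
orientation: [-3.142, -0.001, -0.019]
ft_force: [-0.2, 0.2, 2.8]
opening: 0.24
```

Call:
servo_tool(
  commands=[
    {"linear": [0,0,0.002],"angular": [0,0,0],"grip": 255},
    {"linear": [0,0,0.004],"angular": [0,0,0],"grip": 255},
    {"linear": [0,0,0.006],"angular": [0,0,0],"grip": 255},
  ],
)

```text
clock: 41.18
position: [0.5223, 0.0486, 0.1539]
orientation: [-3.141, -0.001, -0.019]
ft_force: [0.3, 0.4, 2.2]
opening: 0.243
```

```bash
python3 dot.py
```

```text
[343.8 240.6] [343 240   3   2   5] z.077 [0.6108 0.0084] z.085 [0.614  0.0013]
[0.5222 0.0486 0.1537] 0.24425830163564383 41.275
```

Call:
servo_tool(
  commands=[
    {"linear": [0,0,0.002],"angular": [0,0,0],"grip": 255},
    {"linear": [0,0,0.004],"angular": [0,0,0],"grip": 255},
  ],
)

```text
clock: 41.52
position: [0.5228, 0.0486, 0.1508]
orientation: [-3.142, -0.002, -0.019]
ft_force: [-1.7, 0.2, 16.4]
opening: 0.244
```

Call:
servo_tool(
  commands=[
    {"linear": [0,0,0.0015],"angular": [0,0,0],"grip": 255},
    {"linear": [0,0,0.003],"angular": [0,0,0],"grip": 255},
  ],
)

```text
clock: 41.78
position: [0.5234, 0.0486, 0.1499]
orientation: [-3.142, -0.004, -0.019]
ft_force: [-6.6, -0.1, 31.6]
opening: 0.241
```

Call:
servo_tool(
  commands=[
    {"linear": [0,0,-0.015],"angular": [0,0,0],"grip": 255},
    {"linear": [0,0,-0.043],"angular": [0,0,0],"grip": 255},
    {"linear": [0,0.04,-0.048],"angular": [0,0,0],"grip": 255},
    {"linear": [0,0.08,-0.048],"angular": [0,0,0],"grip": 255},
    {"linear": [0,0.08,-0.048],"angular": [0,0,0],"grip": 255},
    {"linear": [0,0.08,-0.048],"angular": [0,0,0],"grip": 255},
    {"linear": [0,0.08,-0.03],"angular": [0,0,0],"grip": 255},
    {"linear": [0,0.08,-0.026],"angular": [0,0,0],"grip": 255},
    {"linear": [0,0.08,-0.022],"angular": [0,0,0],"grip": 255},
  ],
)

```text
clock: 42.9
position: [0.5211, -0.0307, 0.1695]
orientation: [-3.141, -0.002, -0.018]
ft_force: [-0.4, 0.7, 2.3]
opening: 0.244
```

```bash
python3 dot.py
```

```text
[343.8 240.6] [343 240   3   2   5] z.077 [0.6108 0.0084] z.085 [0.614  0.0013]
[ 0.5207 -0.0309  0.169 ] 0.24705197688469688 43.0
```

In contact with key 2. Driving it down.

Call:
servo_tool(
  commands=[
    {"linear": [0,0,0.002],"angular": [0,0,0],"grip": 255},
    {"linear": [0,0,0.004],"angular": [0,0,0],"grip": 255},
    {"linear": [0,0,0.006],"angular": [0,0,0],"grip": 255},
    {"linear": [0,0,0.008],"angular": [0,0,0],"grip": 255},
    {"linear": [0,0,0.01],"angular": [0,0,0],"grip": 255},
    {"linear": [0,0,0.012],"angular": [0,0,0],"grip": 255},
    {"linear": [0,0,0.014],"angular": [0,0,0],"grip": 255},
  ],
)

```text
clock: 43.88
position: [0.5207, -0.0315, 0.1548]
orientation: [3.142, -0.001, -0.019]
ft_force: [0.4, -0.4, 1.7]
opening: 0.24
```

Call:
servo_tool(
  commands=[
    {"linear": [0,0,0.002],"angular": [0,0,0],"grip": 255},
    {"linear": [0,0,0.004],"angular": [0,0,0],"grip": 255},
  ],
)

```text
clock: 44.12
position: [0.5209, -0.0314, 0.1511]
orientation: [3.142, -0.002, -0.019]
ft_force: [-1.0, -0.7, 12.5]
opening: 0.241
```

Call:
servo_tool(
  commands=[
    {"linear": [0,0,0.0015],"angular": [0,0,0],"grip": 255},
    {"linear": [0,0,0.003],"angular": [0,0,0],"grip": 255},
  ],
)

```text
clock: 44.38
position: [0.5215, -0.0316, 0.1502]
orientation: [3.141, -0.003, -0.019]
ft_force: [-4.4, 1.0, 27.0]
opening: 0.245
```

Call:
servo_tool(
  commands=[
    {"linear": [0,0,0.0012],"angular": [0,0,0],"grip": 255},
    {"linear": [0,0,-0.015],"angular": [0,0,0],"grip": 255},
    {"linear": [0,0,-0.043],"angular": [0,0,0],"grip": 255},
    {"linear": [-0.001,0.04,-0.048],"angular": [0,0,0],"grip": 255},
    {"linear": [-0.001,0.08,-0.048],"angular": [0,0,0],"grip": 255},
    {"linear": [-0.001,0.08,-0.048],"angular": [0,0,0],"grip": 255},
    {"linear": [-0.001,0.08,-0.048],"angular": [0,0,0],"grip": 255},
    {"linear": [-0.001,0.08,-0.03],"angular": [0,0,0],"grip": 255},
    {"linear": [-0.001,0.08,-0.026],"angular": [0,0,0],"grip": 255},
    {"linear": [-0.001,0.08,-0.022],"angular": [0,0,0],"grip": 255},
  ],
)

```text
clock: 45.62
position: [0.5175, -0.1104, 0.1699]
orientation: [-3.141, 0.0, -0.018]
ft_force: [-1.9, 0.6, 0.5]
opening: 0.238
```

Call:
servo_tool(
  commands=[
    {"linear": [0,0,0.002],"angular": [0,0,0],"grip": 255},
    {"linear": [0,0,0.004],"angular": [0,0,0],"grip": 255},
    {"linear": [0,0,0.006],"angular": [0,0,0],"grip": 255},
    {"linear": [0,0,0.008],"angular": [0,0,0],"grip": 255},
    {"linear": [0,0,0.01],"angular": [0,0,0],"grip": 255},
    {"linear": [0,0,0.012],"angular": [0,0,0],"grip": 255},
    {"linear": [0,0,0.014],"angular": [0,0,0],"grip": 255},
  ],
)

```text
clock: 46.5
position: [0.5181, -0.1114, 0.1557]
orientation: [-3.142, -0.001, -0.019]
ft_force: [-2.7, 0.5, 0.8]
opening: 0.245
```

Call:
servo_tool(
  commands=[
    {"linear": [0,0,0.002],"angular": [0,0,0],"grip": 255},
    {"linear": [0,0,0.004],"angular": [0,0,0],"grip": 255},
  ],
)

```text
clock: 46.75
position: [0.5181, -0.1113, 0.1518]
orientation: [-3.141, -0.001, -0.019]
ft_force: [-1.5, -0.1, 0.7]
opening: 0.247
```

Call:
servo_tool(
  commands=[
    {"linear": [0,0,0.0015],"angular": [0,0,0],"grip": 255},
    {"linear": [0,0,0.003],"angular": [0,0,0],"grip": 255},
  ],
)

```text
clock: 47.0
position: [0.5187, -0.1116, 0.1505]
orientation: [3.141, -0.002, -0.019]
ft_force: [-5.4, 1.3, 19.5]
opening: 0.243
```

Call:
servo_tool(
  commands=[
    {"linear": [0,0,0.0022],"angular": [0,0,0],"grip": 255},
    {"linear": [0,0,0.0022],"angular": [0,0,0],"grip": 255},
  ],
)

```text
clock: 47.25
position: [0.519, -0.1119, 0.1497]
orientation: [3.14, -0.003, -0.019]
ft_force: [-6.4, 1.5, 24.0]
opening: 0.246
```

Call:
servo_tool(
  commands=[
    {"linear": [0,0,-0.02],"angular": [0,0,0],"grip": 255},
    {"linear": [0,0,-0.06],"angular": [0,0,0],"grip": 255},
    {"linear": [-0.006,-0.05,-0.07],"angular": [0,0,0],"grip": 255},
    {"linear": [-0.013,-0.105,-0.07],"angular": [0,0,0],"grip": 255},
    {"linear": [-0.02,-0.16,-0.07],"angular": [0,0,0],"grip": 255},
    {"linear": [-0.026,-0.215,-0.07],"angular": [0,0,0],"grip": 255},
    {"linear": [-0.033,-0.27,-0.07],"angular": [0,0,0],"grip": 255},
    {"linear": [-0.04,-0.325,-0.07],"angular": [0,0,0],"grip": 255},
    {"linear": [-0.047,-0.38,-0.07],"angular": [0,0,0],"grip": 255},
    {"linear": [-0.055,-0.43,-0.07],"angular": [0,0,0],"grip": 255},
    {"linear": [-0.055,-0.448,-0.07],"angular": [0,0,0],"grip": 255},
    {"linear": [-0.055,-0.448,-0.07],"angular": [0,0,0],"grip": 255},
  ],
)

```text
clock: 48.75
position: [0.4716, 0.3385, 0.2162]
orientation: [-3.142, -0.001, -0.017]
ft_force: [0.6, -0.3, -3.5]
opening: 0.243
```

```bash
python3 dot.py
python3 - <<'E'
from h import *
from kfit import brass
s=snap('top'); m=brass(s['image']); k,l,t,c=cv2.connectedComponentsWithStats(m)
for i in range(1,k):
    if t[i,4]>20: print('brass',c[i],t[i],ray(s,c[i],.117)[:2])
st=r.sense(); print(st['ft_force'],st['orientation']); plan([.472,.337,.04],-.019)
E
```

```text
[343.8 240.6] [343 240   3   2   5] z.077 [0.6108 0.0084] z.085 [0.614  0.0013]
[0.4716 0.3365 0.2163] 0.24195032485898535 48.85
brass [415.8095   2.7619] [413   0   8   8  21] [ 0.9537 -0.1827]
brass [408.1379  10.1034] [405   3   7  14  29] [ 0.9399 -0.168 ]
brass [115.3902  17.3659] [108  12  17  11  41] [0.9344 0.3742]
brass [415.3182  20.8636] [410  18  11   6  22] [ 0.9193 -0.1808]
brass [294.7939 236.0242] [289 229  13  14 165] [0.524  0.0492]
brass [338.4625 236.075 ] [332 229  13  14 160] [ 0.5225 -0.03  ]
brass [381.6608 236.0234] [374 229  15  14 171] [ 0.5212 -0.1085]
brass [ 77.8333 289.0333] [ 72 288  13   3  30] [0.4357 0.441 ]
[-0.1229  0.0161 -3.3681] [ 3.1408 -0.0007 -0.0198]
lin [0.0002, -0.0009, 0.1764] ang [0.0008, -0.0007, -0.0008]
```

Call:
servo_tool(
  commands=[
    {"linear": [0,0,0.05],"angular": [0,0,0],"grip": 255},
    {"linear": [0,0,0.1],"angular": [0,0,0],"grip": 255},
    {"linear": [0,0,0.145],"angular": [0,0,0],"grip": 255},
    {"linear": [0,0,0.165],"angular": [0,0,0],"grip": 255},
    {"linear": [0,0,0.172],"angular": [0,0,0],"grip": 255},
    {"linear": [0,0,0.175],"angular": [0,0,0],"grip": 255},
    {"linear": [0,0,0.177],"angular": [0,0,0],"grip": 255},
    {"linear": [0,0,0.177],"angular": [0,0,0],"grip": 255},
  ],
)

```text
clock: 49.9
position: [0.4722, 0.3379, 0.0405]
orientation: [-3.141, -0.002, -0.019]
ft_force: [-1.0, -0.1, -4.1]
opening: 0.245
```

Call:
servo_tool(
  commands=[
    {"linear": [0,0,0.001],"angular": [0,0,0],"grip": 255},
    {"linear": [0,0,0.002],"angular": [0,0,0],"grip": 255},
    {"linear": [0,0,0.003],"angular": [0,0,0],"grip": 255},
    {"linear": [0,0,0.003],"angular": [0,0,0],"grip": 255},
  ],
)

```text
clock: 50.4
position: [0.4715, 0.3376, 0.0366]
orientation: [3.142, -0.001, -0.019]
ft_force: [0.4, 1.3, -2.9]
opening: 0.246
```

Call:
servo_tool(
  commands=[
    {"linear": [0,0,0.001],"angular": [0,0,0],"grip": 255},
    {"linear": [0,0,0.001],"angular": [0,0,0],"grip": 255},
  ],
)

```text
clock: 50.65
position: [0.4716, 0.3376, 0.0356]
orientation: [-3.142, -0.001, -0.019]
ft_force: [-0.1, 0.4, -4.2]
opening: 0.244
```

Call:
servo_tool(
  commands=[
    {"linear": [0,0,0.001],"angular": [0,0,0],"grip": 255},
    {"linear": [0,0,0.001],"angular": [0,0,0],"grip": 255},
  ],
)

```text
clock: 50.9
position: [0.4717, 0.3377, 0.0349]
orientation: [-3.141, -0.001, -0.019]
ft_force: [-0.7, -0.1, -1.4]
opening: 0.243
```

Call:
servo_tool(
  commands=[
    {"linear": [0,0,0.0005],"angular": [0,0,0],"grip": 255},
    {"linear": [0,0,0.0005],"angular": [0,0,0],"grip": 120},
    {"linear": [0,0,0.0005],"angular": [0,0,0],"grip": 120},
    {"linear": [0,0,0.0005],"angular": [0,0,0],"grip": 100},
    {"linear": [0,0,0.0005],"angular": [0,0,0],"grip": 100},
    {"linear": [0,0,-0.03],"angular": [0,0,0],"grip": 100},
    {"linear": [0,0,-0.08],"angular": [0,0,0],"grip": 100},
    {"linear": [0,0,-0.13],"angular": [0,0,0],"grip": 100},
    {"linear": [-0.04,0,-0.18],"angular": [0,0,0],"grip": 100},
    {"linear": [-0.07,0,-0.2],"angular": [0,0,0],"grip": 100},
    {"linear": [-0.07,0,-0.2],"angular": [0,0,0],"grip": 100},
    {"linear": [-0.07,0,-0.2],"angular": [0,0,0],"grip": 100},
  ],
)

```text
clock: 52.4
position: [0.4018, 0.3388, 0.2341]
orientation: [3.141, -0.001, -0.018]
ft_force: [0.2, 0.2, -0.5]
opening: 0.607
```

```bash
python3 dot.py
python3 - <<'E'
from h import *
from kfit import brass
st=r.sense(); w=snap('wrist'); print(st['position'],st['opening'])
def red(im,f,n,zz):
    im=im.astype(int); b,g,rr=im[...,0],im[...,1],im[...,2]
    k,l,t,c=cv2.connectedComponentsWithStats(((rr>g+60)&(rr>b+60)).astype(np.uint8))
    for i in range(1,k):
        if t[i,4]>60: print(n,c[i],t[i],[f(c[i],z)[:2].round(4).tolist() for z in zz])
red(w['image'],lambda u,z:wray(w,st,u,z),'wrist',(.12,.08))
s=snap('top','topZ'); red(s['image'],lambda u,z:ray(s,u,z),'top',(.12,.08))
for n in ('tapper','mat','mouse','drops'): print(n,[(np.round(d['centre'],3).tolist(),round(d['score'],2)) for d in r.find_in(n,'top')][:2])
c=snap('scene'); red(c['image'],lambda u,z:ray(c,u,z),'scene',(.12,.08)); print(proj(c,[[.472,.337,.12],[.472,.337,.045]]))
print('mouse',[np.round(d['centre'],3) for d in r.find_in('mouse','scene')][:1])
print('pred wrist',wproj(w,st,[[.472,.337,.122],[.472,.337,.042]]))
E
```

```text
[343.8 240.6] [343 240   3   2   5] z.077 [0.6108 0.0084] z.085 [0.614  0.0013]
[0.4018 0.3385 0.2334] 0.6064630114103186 52.5
[0.4018 0.3385 0.2334] 0.6064630114103186
wrist [319.4785 147.8672] [307 135  26  27 512] [[0.471, 0.3382], [0.4694, 0.3383]]
top [135.7899 268.9664] [130 264  13  11 119] [[0.4699, 0.3357], [0.4684, 0.352]]
tapper [([0.471, 0.326, 0.04], 0.67)]
mat [([0.48, 0.328, 0.001], 0.83)]
mouse [([0.712, 0.279, 0.026], 0.74), ([0.508, 0.01, 0.029], 0.73)]
drops [([0.452, -0.315, 0.033], 0.69), ([0.711, -0.274, 0.049], 0.59)]
scene [350.4286 147.627 ] [348 136   7  26 126] [[0.4908, 0.291], [0.4666, 0.345]]
[[351.4839 137.4098]
 [350.5008 159.7526]]
mouse [array([0.718, 0.262, 0.026])]
pred wrist [[320.9151 146.6365]
 [320.6321 143.7695]]
```

```bash
python3 -c "
from bench import r
print(r.close_job())"
```

```text
the job is handed in; nothing more can be done
None
```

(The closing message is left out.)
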